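# Rake the lost paint tube out from under the drying rack

### The arm

A 6-joint arm with a two-finger parallel gripper is mounted at the origin on the work surface; the furniture and walls round the work are solid. World frame = base frame: x ahead of the robot, y to its left, z up, the work surface at z = 0. Lengths are in m, angles in rad, forces in N, time in s.
With the tool pointing down it reaches from about 0.325 to 0.9 m from the base axis. Payload 6.1 kg.
Tool frame: the origin (TCP) lies midway between the tips of the shut fingers; the grasp point (between the pads) lies env.grip_depth behind it (env.grip_depth is the distance from the TCP to the grasp point, in m); z points along the fingers, x is the direction in which the jaws open and shut, and the axes are right-handed (so a half turn about z gives the same grasp; the last joint's range is limited). The gripper opens to 87 mm and grips with 3 to 60 N. Pads are 19 mm wide; open, the fingers measure 117 mm over their backs; the gripper's body (75 mm by 190 mm) begins 51 mm behind the grasp point.
Start: joints at [1.045, 0.22, 1.526, -0, 1.395, -0.126], TCP at [0.243, 0.576, 0.196] pointing down, gripper open.
Joint ranges: [-2.98, 2.98], [-0.91, 2.08], [0.09, 2.57], [-1.24, 4.39], [0.2, 2.65], [-2.68, 2.68]. Speed limits (rad/s): [2.57, 2.57, 3.01, 3.14, 3.14, 3.14].

### API

Orientations are given as [roll, pitch, yaw] about the fixed x, y, z axes, in that order (R = Rz(yaw) Ry(pitch) Rx(roll)).
In Python, from cell import env gives the robot as it stands.
- The arm moves only by the tool jog_arm, never from a script. Its argument "moves" is a list of rows, each a list of 4 numbers: the shift along the world's x, y, z in units of 0.2 m (1.0 is 0.2 m), then the turn about the world's z in units of 1.5 rad (1.0 is 1.5 rad). A call has 1 to 20 rows; each row is the pose to reach, as a shift and turn from the pose commanded when the call began; what a row does not reach only later rows make up. A row lasts 1/10 s, in which the tool goes at most 50 mm and 8.59 degrees, less where a joint would pass 70% of its speed; a pose out of reach is approached as far as the arm can. A call with a number of a shift or a turn outside -1 to 1 is refused whole. A call with a gripper value outside its range is refused whole. "hand" is the closure, from 0 (fully open) to 1 (shut), set as the call begins (left out, the last holds). The fingers move at their own pace and stop on an object; "squeeze" is the grip in N (left out, the last holds). Time passes only in rows, so rows that repeat a pose let the fingers close. It gives the time, the measured TCP pose, the force and the opening at its end, in the units of the state.
- env.observe(): the state, without advancing time (a new reading comes with each control period).
- env.capture(name): name is "side" or "top"; returns the picture (384x512x3 uint8, red, green, blue); there is no depth.
- env.camera_info(name): a dict with "fx", "fy", "cx", "cy" (pixels), "xyz" and "rotation" of the camera in the world. Camera axes: x right, y up, looking along -z (the intrinsics and any distortion apply to the point x, -y, -z); pixel columns grow to the right and rows downward; lengths in m; the calibration is good to about 2 mm. A picture is of the moment at which its call begins. camera_info takes no time and is no camera call.
- env.finish_job(): hands the job in, once; it reports no verdict.
The state is a dict: "clock": time; "joint_pos": joint angles; "qd": joint speeds; "joint_efforts": joint torques, N m; "position": TCP position; "eef_rot": TCP orientation; "contact_force": force on the tool from outside, world axes, zero at the start; "moment": the same for the moment, N m; "width": opening from 0.0 (shut) to 1.0 (fully open).
Only numpy, scipy, OpenCV 4.12 (cv2) and the standard library are available. Lean on these libraries where they do the work, as an engineer would, in place of code of your own. Each camera call takes 0.05 s, during which the arm holds its last target. There are 200 camera calls.

### The job

A paint tube has slipped under the low drying rack. Use the wooden rake to draw it out from under the rack, set the rake back down on the open desk in front of the rack, standing on its foot and head and clear of the rack and tray, and lay the tube flat in the empty wooden tray. Do not touch the tube with the fingers until the rake has drawn it out past the brush rail in front of the rack, lean on the rack only lightly, and leave the jar under the rack and the other things on the desk where they are.

Things in the scene. Friction and masses are not known exactly. Their poses are not given: they have to be found in the camera images.
- rack: Low pale slatted wooden drying rack, 240 wide, 300 deep, fixed. Origin on the desk under the middle of its open front edge; x points in under it, y across, z up. Under its side rails it is 78 high; slats (93 to 100 high) have gaps. 16 mm square legs at the corners leave 208 clear across, sides open. On top, fixed: black jar 82 high, front at y = +65, and a clump of tubes. All in mm.
- rack_rail (a point): Middle of the steel brush rail that hangs over the approach: a 12 mm rod, 250 mm long along the rack's y, 70 mm in front of the front edge, 210 mm above the desk; 10 mm brackets carry it from x = 8, y = +-112 mm. An upright gripper does not fit near the front edge because of it; leaned back from the rack by some 40 degrees it does.
- rake: Loose plywood rake, 0.1 kg. Origin on the desk under the middle of its grip block, x to the head, z up. Block (also rear foot): 80 mm long in x (-40 to 40), 14 thick in y, 56 high; pinch it across the 14, at any lean about y. Bar 22 wide, x = 31 to 243, z = 26 to 36: a tube fits beneath. Head: upright plate 80 wide in y, z = 0 to 36, x = 235 (drawing face) to 245. Stands on block and head.
- rake_head (a point): Middle of the rake's head at desk level, 240 mm from the rake's origin along its x.
- lost_tube: The lost paint tube, loose under the rack: squeezed metal tube, 32 mm wide in x, 131 long in y (-66 at the cap to +65 at the crimped end; body -46 to +57), 21 high, 0.045 kg. Origin at the middle of its underside. It lies flat, roughly across the rack, and does not roll. Grasp it across the body, near its origin.
- lid_jar: Black jar with a screw lid, 55 mm across, 54 mm high, standing loose at the back under the rack. Origin at its underside. To be left alone.
- tray: Empty shallow wooden tray fixed to the desk, 130 mm (x) by 200 mm (y) outside, 22 mm high, walls and floor 6 mm thick. Origin at the middle of its underside.
- carton: Small carton, 33 x 75 x 48 mm high (x, y, z), loose on the desk, near the robot. Origin at the middle of its underside. To be left alone.
- tape: Roll of masking tape lying flat, 101 x 112 x 24 mm, loose on the desk. Origin at the middle of its underside. To be left alone.
- grommet (a point): Middle of the top of the black cable grommet let into the desk: a fixed flat disc, 101 mm across, standing 3 mm above the desk. Its edge can catch what slides over the desk.

How it is judged:
On the way:
1. the tube has been drawn out along the desk by the rake: its middle is at least 60 mm in front of the rack's front edge and it still lies on the desk, within the rake's length of its grip block (x of lost_tube in the frame of rack below -0.06 m and height (world z) of lost_tube below 0.03 m and horizontal distance between lost_tube and rake below 0.3 m), for 0.1 s.
At the end, for the whole second after the job is handed in: Tube at rest flat on the tray's floor, either way up (within 0.2 rad, upside down 0.34), its middle within 48 mm of the tray's middle across and 40 mm along; rake at rest on the desk, upright within 0.1 rad, its head 20 mm or more in front of the rack's front edge, touching neither rack nor tray (x of lost_tube in the frame of tray between -0.048 and 0.048 m and y of lost_tube in the frame of tray between -0.04 and 0.04 m and ((height (world z) of lost_tube below 0.012 m and angle between lost_tube's own z axis and vertical below 0.2 rad) or (height (world z) of lost_tube below 0.03 m and angle between lost_tube's own z axis and vertical above 2.8 rad)) and linear speed of each of lost_tube, rake below 0.02 m/s and height (world z) of rake below 0.006 m and angle between rake's own z axis and vertical below 0.1 rad and x of rake_head in the frame of rack below -0.02 m and contact force between rake and rack below 0.1 N and contact force between rake and tray below 0.1 N).
It fails at once if the fingers touch the tube before its middle is 40 mm in front of the rack's front edge (contact force between the fingers and lost_tube above 0.3 N and x of lost_tube in the frame of rack above -0.04 m).
It fails at once if the rack is pushed with more than 20 N (contact force between any of the arm, the fingers, rake and rack above 20 N).
It fails at once if the jar under the rack is moved more than 25 mm (distance of lid_jar from where it was at the start of the episode above 0.025 m).
It fails at once if the carton or the tape roll is moved more than 25 mm (distance of any of carton, tape from where it was at the start of the episode above 0.025 m).
It also fails if it takes over 72 s, if anything falls off the work surface, if the arm or the gripper's body presses on something with over 40 N, if the wrist force passes 120 N, or if a joint passes its speed limit or range.

## Working session

There is one attempt and no reset: what is moved stays moved. The work goes in short steps, Python scripts to look and compute and a tool call to move; the robot and the scene stay as the last step left them, time stands still between calls to the robot, and variables do not carry over. Pictures are saved under pics/ and viewed, about 8 in all and at most 12, crops included, and the job is handed in when it is done.

Besides the shell and the picture viewer there is one more tool, called as name([rows], argument=value, ...), one row to a line, values as JSON. jog_arm: Moves the arm, as the interface text tells. Shifts and turns lie within -1 to 1; 1 stands for 0.2 m of shift or 1.5 rad of turn. Its arguments: {"type":"object","properties":{"moves":{"type":"array","items":{"type":"array","items":{"type":"number","minimum":-1,"maximum":1}}},"hand":{"type":"number"},"squeeze":{"type":"number"}},"required":["moves"]}

```bash
mkdir -p pics
python3 - <<'E'
from cell import env
import cv2
for n in("side","top"):
    im=env.capture(n); cv2.imwrite(f"pics/{n}0.png",im[:,:,::-1]); print(n,env.camera_info(n))
print(env.observe(),env.grip_depth)
E
```

```text
side {'fx': 467.5831457710032, 'fy': 467.5831457710032, 'cx': 257.89313437197734, 'cy': 194.37421608567305, 'xyz': array([-0.23029049,  1.01240242,  1.02478379]), 'rotation': array([ 0.93462836, -0.00936511, -2.58274503])}
top {'fx': 428.1582283967592, 'fy': 428.1582283967592, 'cx': 254.80274486649546, 'cy': 186.58608697938183, 'xyz': array([0.15466771, 0.00622333, 1.56002375]), 'rotation': array([ 0.1578437 ,  0.01186216, -1.57485878])}
{'clock': 0.1, 'joint_pos': array([ 1.04489507e+00,  2.21200935e-01,  1.52747024e+00,  1.02081911e-05,
        1.39468012e+00, -1.26073658e-01]), 'qd': array([-6.14905359e-04, -1.99938829e-03, -1.35956243e-03,  3.44271443e-05,
       -2.43808486e-03, -4.63481238e-04]), 'joint_efforts': array([ 5.67105926e-04, -4.95946920e+01, -3.88517404e+01,  7.00301654e-02,
        5.16010984e-02, -3.20843094e-05]), 'position': array([0.24297372, 0.57519733, 0.19492743]), 'eef_rot': array([-3.14136155e+00,  1.74342443e-03,  1.17096714e+00]), 'contact_force': array([ 0.19880142, -0.65493026,  0.12453907]), 'moment': array([ 0.04121462,  0.02604438, -0.02969187]), 'width': 0.9996915088482663} 0.0187
```

View pics/side0.png

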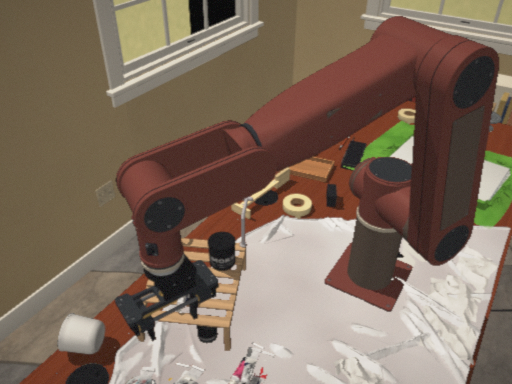

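View pics/top0.png

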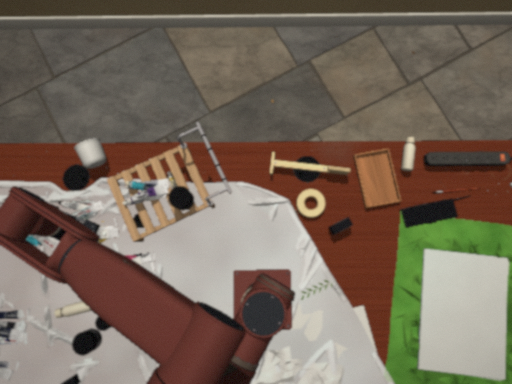

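The side view is blocked by the arm. In the top view the rack is near (165,190), rail (200,125)-(228,190), rake (270..350,165), tray (378,180), tape (311,203) and carton (341,228).

```bash
cat > h.py <<'E'
import numpy as np, cv2
from scipy.spatial.transform import Rotation as R
from cell import env
def ray(n,u,v):
    c=env.camera_info(n); d=np.array([(u-c['cx'])/c['fx'],-(v-c['cy'])/c['fy'],-1])
    return np.array(c['xyz']),R.from_euler('xyz',c['rotation']).apply(d)
def pt(n,u,v,z=0.):
    o,d=ray(n,u,v); return o+d*(z-o[2])/d[2]
def proj(n,p):
    c=env.camera_info(n); q=R.from_euler('xyz',c['rotation']).inv().apply(np.atleast_2d(p)-c['xyz'])
    return np.c_[c['cx']-c['fx']*q[:,0]/q[:,2],c['cy']+c['fy']*q[:,1]/q[:,2]]
def tri(a,ua,b,ub):
    o,d=ray(a,*ua);p,e=ray(b,*ub); s=np.linalg.lstsq(np.c_[d,-e],p-o,rcond=None)[0]
    x,y=o+s[0]*d,p+s[1]*e; return (x+y)/2,np.linalg.norm(x-y)
def crop(n,u0,v0,w,h,k,out,im=None):
    im=env.capture(n) if im is None else im
    cv2.imwrite(out,cv2.resize(im[v0:v0+h,u0:u0+w,::-1],None,fx=k,fy=k,interpolation=cv2.INTER_CUBIC))
E
python3 - <<'E'
from h import *
im=cv2.imread("pics/top0.png")[:,:,::-1]
a=cv2.resize(im[115:245,100:240],None,fx=4.2,fy=4.2,interpolation=cv2.INTER_CUBIC)
cv2.imwrite("pics/c1.png",a[:,:,::-1])
for p in[(272,163,.036),(349,171,.056),(307,168,0),(378,180,0.006),(311,203,.024),(341,228,.048),(200,125,.21),(228,190,.21),(264,312,.3)]: print(p,pt("top",*p).round(3) if 0 else pt("top",*p).round(3), )
E
```

```text
(272, 163, 0.036) [ 0.484 -0.04   0.036]
(349, 171, 0.056) [ 0.448 -0.313  0.056]
(307, 168, 0) [ 0.472 -0.17   0.   ]
(378, 180, 0.006) [ 0.424 -0.429  0.006]
(311, 203, 0.024) [ 0.338 -0.179  0.024]
(341, 228, 0.048) [ 0.246 -0.279  0.048]
(200, 125, 0.21) [0.575 0.2   0.21 ]
(228, 190, 0.21) [0.359 0.107 0.21 ]
(264, 312, 0.3) [-0.006 -0.004  0.3  ]
```

View pics/c1.png

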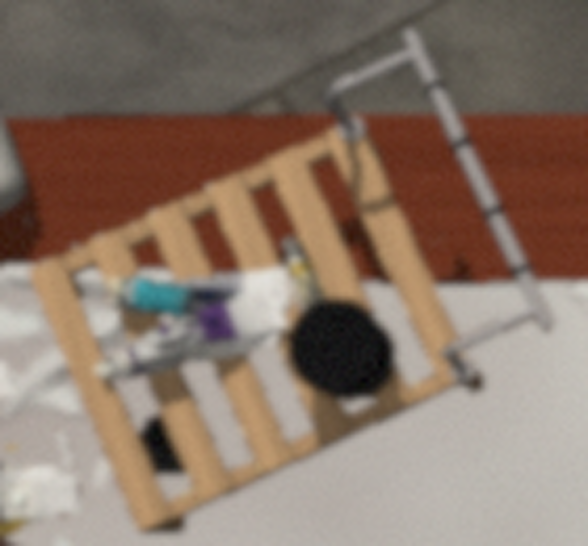

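jog_arm([
  [0,0,1,0],
  [0,0,1,0],
  [0,0,1,0],
  [0,0,1,0],
  [0.2,-0.3,1,0],
  [0.4,-0.6,1,0],
  [0.5,-0.9,1,0],
  [0.6,-1,1,0],
  [0.6,-1,1,0],
  [0.6,-1,1,0],
])

```text
clock: 1.1
position: [0.3652, 0.3725, 0.3958]
eef_rot: [3.14, 0.001, 1.166]
contact_force: [0.1, -0.1, 0.2]
width: 1.002
```

The crop shows the lid jar at top px (138,221) and something yellowish, maybe the tube's cap, at (171,178) beneath the slats. The tube itself is not yet clear. Next I'll move the arm over the rake and look from the side.

jog_arm([
  [0.1,-0.25,-0.1,-0.1],
  [0.15,-0.5,-0.2,-0.2],
  [0.2,-0.75,-0.3,-0.3],
  [0.3,-1,-0.4,-0.4],
  [0.3,-1,-0.5,-0.5],
  [0.3,-1,-0.5,-0.6],
  [0.3,-1,-0.5,-0.7],
  [0.3,-1,-0.5,-0.8],
  [0.3,-1,-0.5,-0.86],
  [0.3,-1,-0.5,-0.86],
])

```text
clock: 2.1
position: [0.423, 0.1763, 0.2956]
eef_rot: [-3.141, 0.001, -0.119]
contact_force: [-1.2, -0.7, 0.6]
width: 1.002
```

jog_arm([
  [0.05,-0.25,0,0],
  [0.1,-0.5,0,0],
  [0.1,-0.75,0,0],
  [0.1,-1,0,0],
  [0.1,-1,0,0],
  [0.1,-1,0,0],
])

```text
clock: 2.7
position: [0.4432, -0.0249, 0.2957]
eef_rot: [-3.141, 0.001, -0.12]
contact_force: [-0.2, -0.1, 0.2]
width: 1.0
```

jog_arm([
  [0.05,-0.25,0,0],
  [0.1,-0.5,0,0],
  [0.1,-0.75,0,0],
  [0.1,-1,0,0],
  [0.1,-1,0,0],
  [0.1,-1,0,0],
])

```text
clock: 3.3
position: [0.4638, -0.2232, 0.2954]
eef_rot: [-3.14, 0.001, -0.118]
contact_force: [0.2, 1.4, -0.1]
width: 0.996
```

Run:
```python
from h import *
im=env.capture("side"); cv2.imwrite("pics/side1.png",im[:,:,::-1])
t=env.capture("top"); cv2.imwrite("pics/top1.png",t[:,:,::-1])
a=cv2.resize(im[190:360,90:350],None,fx=3,fy=3,interpolation=cv2.INTER_CUBIC); cv2.imwrite("pics/c2.png",a[:,:,::-1])
o=env.observe(); print(o['position'],o['eef_rot'],o['joint_pos'])
```

```text
[ 0.46390409 -0.22206565  0.29583342] [-3.14055373e+00  1.35972176e-04 -1.15976031e-01] [-6.00501395e-01 -9.46997792e-02  1.67163368e+00  8.56015902e-04
  1.56526299e+00 -4.84530289e-01]
```

View pics/c2.png

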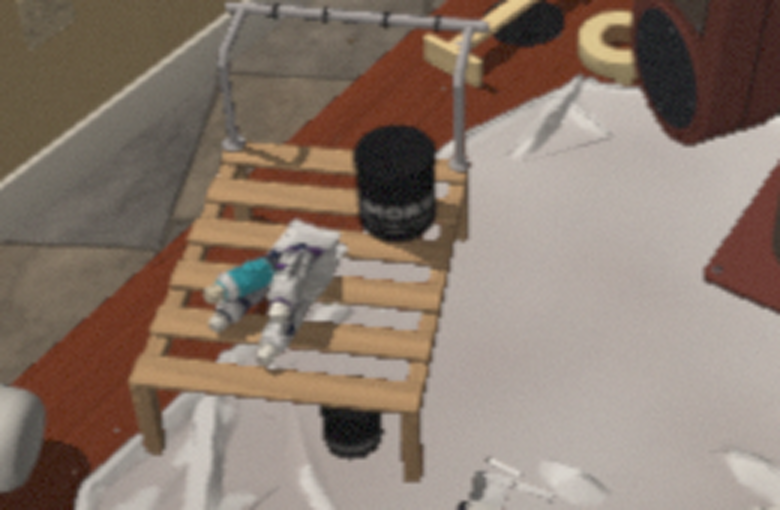

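The side crop hides the tube behind the clump and slats; the rake head is at about (240,210) and the lid jar at (207,330). I'll zoom the top view on the gaps.

Run:
```python
from h import *
t=cv2.imread("pics/top1.png"); 
a=cv2.resize(t[135:240,105:215],None,fx=5.4,fy=5.4,interpolation=cv2.INTER_CUBIC)
a=cv2.convertScaleAbs(a,alpha=1.4,beta=10)
# rack frame guess from rail
p=pt("top",200,125,.21)[:2];q=pt("top",228,190,.21)[:2]
for u,v in[(372,140),(465,365),(35,265),(145,525)]: print(pt("top",100+u/4.2,115+v/4.2,.1).round(4))
s=cv2.imread("pics/side1.png"); b=cv2.resize(s[235:325,135:245],None,fx=5.4,fy=5.4,interpolation=cv2.INTER_CUBIC)
b=cv2.convertScaleAbs(b,alpha=1.2)
h=500
cv2.imwrite("pics/c3.png",np.hstack([cv2.resize(a,(400,382)),cv2.copyMakeBorder(cv2.resize(b,(400,327)),0,55,0,0,0)]))
```

```text
[0.5245 0.2545 0.1   ]
[0.3347 0.1744 0.1   ]
[0.4201 0.532  0.1   ]
[0.2058 0.432  0.1   ]
```

View pics/c3.png

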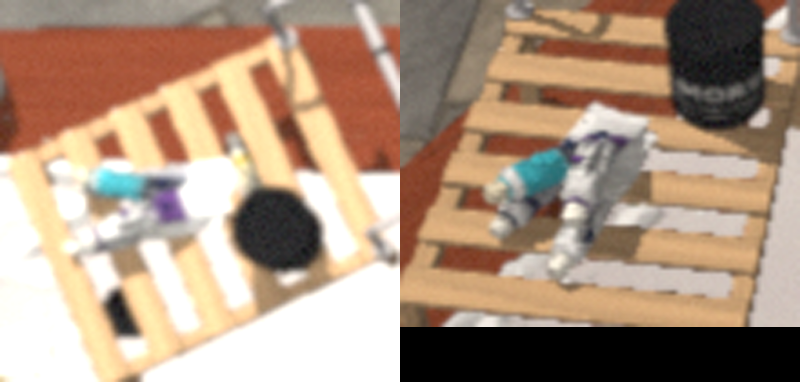

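```bash
cat >> h.py <<'E'
YR=np.deg2rad(113.5); O=np.array([.435,.214]); RR=np.array([[np.cos(YR),-np.sin(YR)],[np.sin(YR),np.cos(YR)]])
def rk(p): return RR.T@(np.array(p)[:2]-O)
E
python3 - <<'E'
from h import *
for n,u,v in[("capdark",232,140),("captip",229,132),("neck",238,155),("bodyL",236,168),("bodyR",248,180)]:
    p=pt("top",105+u/3.636,135+v/3.636,.015); print(n,(105+u/3.636,135+v/3.636),p.round(3),rk(p).round(3))
p=pt("top",105+122/3.636,135+315/3.636,.04);print("jar",rk(p))
# slats edges along gap: where tube visible in top/side
t=cv2.imread("pics/top1.png")
print(t[168:192,164:178].sum(2))
# project tube expected to side
for y in(-.06,-.04,-.02,0,.03,.06):
    for x in(.08,.1,.12):
        w=O+RR@np.array([x,y]); print((x,y),proj("side",[*w,.015]).round(0)[0],proj("top",[*w,.015]).round(0)[0])
# wrist height est at start
for z in(.3,.4,.5): print(z,proj("side",[.243,.576,z]))
E
```

```text
capdark (168.8063806380638, 173.5038503850385) [0.451 0.34  0.015] [ 0.109 -0.065]
captip (167.98129812981298, 171.3036303630363) [0.46  0.343 0.015] [ 0.109 -0.074]
neck (170.45654565456545, 177.62926292629263) [0.436 0.333 0.015] [ 0.109 -0.048]
bodyL (169.9064906490649, 181.2046204620462) [0.423 0.335 0.015] [ 0.116 -0.037]
bodyR (173.2068206820682, 184.5049504950495) [0.41  0.323 0.015] [ 0.11  -0.021]
jar [0.26981274 0.05954315]
[[211 212 194 198 230 302 405 464 483 469 473 472 477 464]
 [233 201 200 208 217 263 361 443 479 474 462 468 475 471]
 [261 218 210 217 236 252 329 434 475 480 468 465 471 475]
 [302 231 233 260 288 302 338 417 465 475 477 467 466 478]
 [342 258 245 303 335 351 336 377 442 475 472 470 464 474]
 [375 285 253 311 358 371 348 335 399 456 473 468 464 473]
 [415 317 253 275 339 370 349 307 345 422 465 466 466 470]
 [438 355 253 244 332 407 402 348 326 395 450 468 460 470]
 [456 390 292 260 363 475 491 421 341 356 422 455 460 464]
 [480 452 391 353 413 492 510 437 336 324 394 439 460 465]
 [553 555 527 483 458 470 474 435 353 334 362 423 455 467]
 [650 652 640
[... 816 characters left out ...]
] [172. 174.]
(0.12, -0.06) [178. 287.] [167. 176.]
(0.08, -0.04) [189. 277.] [179. 177.]
(0.1, -0.04) [187. 282.] [174. 179.]
(0.12, -0.04) [185. 287.] [169. 181.]
(0.08, -0.02) [196. 278.] [181. 181.]
(0.1, -0.02) [194. 283.] [176. 184.]
(0.12, -0.02) [192. 288.] [171. 186.]
(0.08, 0) [202. 279.] [183. 186.]
(0.1, 0) [201. 284.] [178. 189.]
(0.12, 0) [199. 289.] [173. 191.]
(0.08, 0.03) [212. 280.] [186. 194.]
(0.1, 0.03) [211. 285.] [181. 196.]
(0.12, 0.03) [209. 290.] [176. 198.]
(0.08, 0.06) [222. 281.] [189. 201.]
(0.1, 0.06) [221. 286.] [184. 203.]
(0.12, 0.06) [220. 292.] [179. 206.]
0.3 [[168.97735276 301.45364374]]
0.4 [[163.4071178  265.52438557]]
0.5 [[157.02009824 224.32668456]]
```

Run:
```python
from h import *
t=cv2.imread("pics/top0.png"); hsv=cv2.cvtColor(t,cv2.COLOR_BGR2HSV)
m=cv2.inRange(hsv,(12,40,130),(35,200,255)); r=np.zeros_like(m); r[145:186,260:356]=m[145:186,260:356]
ys,xs=np.nonzero(r); print("n",len(xs),xs.min(),xs.max())
k=(xs>285)&(xs<352); P=np.array([pt("top",u,v,.036)[:2] for u,v in zip(xs[k],ys[k])])
for u in range(264,356,3): print(u,ys[xs==u].min() if (xs==u).any() else None,ys[xs==u].max() if (xs==u).any() else None,end=' | ')
f=np.polyfit(P[:,1],P[:,0],1); print("\nyaw",np.rad2deg(np.arctan2(1,f[0])),"x at y=-.27",np.polyval(f,-.27))
print("desk edge",[pt("top",u,142.5,0).round(3)[:2] for u in(120,250,330,400)])
tm=t[140:215,345:410]; 
s=cv2.imread("pics/side0.png")
a=cv2.resize(s[150:225,225:345],None,fx=4,fy=4,interpolation=cv2.INTER_CUBIC)
b=cv2.resize(t[140:215,260:410],None,fx=4,fy=4,interpolation=cv2.INTER_CUBIC)
cv2.imwrite("pics/c4.png",np.vstack([cv2.copyMakeBorder(a,0,0,0,120,0),b]))
```

```text
n 586 269 355
264 None None | 267 None None | 270 158 173 | 273 151 168 | 276 159 166 | 279 159 166 | 282 160 166 | 285 160 167 | 288 160 167 | 291 161 167 | 294 161 168 | 297 162 168 | 300 163 168 | 303 163 169 | 306 163 169 | 309 164 169 | 312 164 170 | 315 164 170 | 318 164 170 | 321 164 171 | 324 165 171 | 327 165 171 | 330 165 169 | 333 166 169 | 336 166 170 | 339 166 170 | 342 167 170 | 345 167 171 | 348 167 171 | 351 None None | 354 None None | 
yaw 84.74720722624193 x at y=-.27 0.4628700015313425
desk edge [array([0.574, 0.531]), array([0.571, 0.041]), array([ 0.568, -0.258]), array([ 0.567, -0.519])]
```

View pics/c4.png

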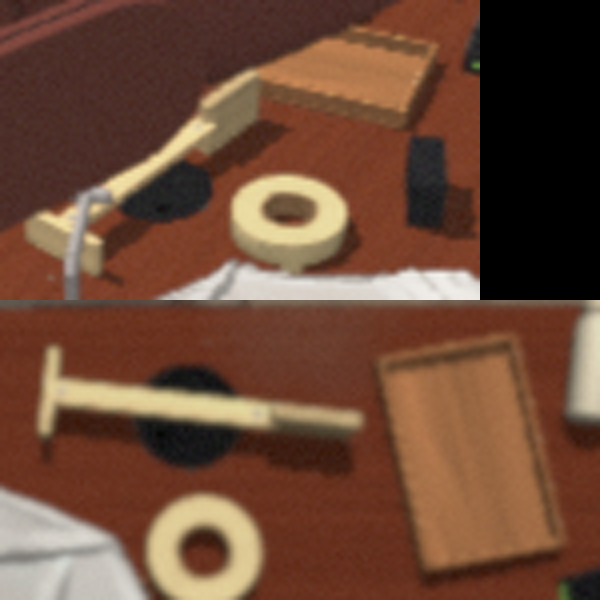

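Crop c4: rake block top edge runs in side px (276,175)-(289.5,167.5) and in top px (327.5,166)-(350.5,168.5). The tray's top corners are (354.5,154.5), (389,149.5), (400.5,202) and (366,208.5). The grommet lies under the bar.

Run:
```python
from h import *
print("rear",tri("top",(350.5,168.5),"side",(289.5,167.5)))
print("front",tri("top",(327.5,166.2),"side",(275.8,174.8)))
print("bar axis z.036",[pt("top",u,v,.036).round(4) for u,v in((276,162.5),(300,165.5),(324,168))])
print("block z.056",[pt("top",u,v,.056).round(4) for u,v in((330,167),(349,169))])
print("head top",[pt("top",260+x/4,140+(y-300)/4,.036).round(4) for x,y in((53,347),(45,433))])
T=np.array([pt("top",*c,.022) for c in((354.5,154.5),(389.3,149.5),(400.5,202),(366.3,208.5))]);print("tray",T.round(3),T.mean(0))
d=T[1]-T[2]+T[0]-T[3];print("tray long yaw",np.rad2deg(np.arctan2(d[1],d[0])))
# tray rim height by two views: near corner side pane (408,125),(436,45)
print(tri("top",(366.3,208.5),"side",(225+408/4,150+118/4)),tri("top",(400.5,202),"side",(225+436/4,150+42/4)))
```

```text
rear (array([ 0.45531986, -0.32161937,  0.05011384]), np.float64(0.00726139028466286))
front (array([ 0.46416676, -0.23698462,  0.06094453]), np.float64(0.0026828639617116306))
bar axis z.036 [array([ 0.4855, -0.0541,  0.036 ]), array([ 0.4738, -0.141 ,  0.036 ]), array([ 0.464 , -0.2276,  0.036 ])]
block z.056 [array([ 0.4635, -0.2461,  0.056 ]), array([ 0.4557, -0.3136,  0.056 ])]
head top [array([ 0.5257, -0.0445,  0.036 ]), array([ 0.4459, -0.0364,  0.036 ])]
tray [[ 0.517 -0.343  0.022]
 [ 0.535 -0.471  0.022]
 [ 0.34  -0.501  0.022]
 [ 0.317 -0.377  0.022]] [ 0.4272083  -0.42320418  0.022     ]
tray long yaw 9.248515838218003
(array([ 0.3181675 , -0.38010928,  0.01120635]), np.float64(0.0007072735373940121)) (array([ 0.3420502 , -0.49931095,  0.02505295]), np.float64(0.004727826284339885))
```

jog_arm([
  [-0.047,-0.2,-0.2,0],
  [-0.047,-0.42,-0.4,0],
  [-0.047,-0.42,-0.6,0],
  [-0.047,-0.42,-0.8,0],
  [-0.047,-0.42,-0.95,0],
  [-0.047,-0.42,-0.95,0],
])

```text
clock: 4.0
position: [0.4517, -0.3035, 0.101]
eef_rot: [-3.136, 0.008, -0.116]
contact_force: [0.1, 0.3, -0.6]
width: 0.999
```

Run:
```python
from h import *
o=env.observe(); print(o['position'],o['eef_rot'])
s=env.capture("side")[140:250,220:360]; t=env.capture("top")[130:240,260:400]
cv2.imwrite("pics/c5.png",np.hstack([cv2.resize(i,(400,314),interpolation=cv2.INTER_CUBIC) for i in(s,t)])[:,:,::-1])
```

```text
[ 0.4516545  -0.30345244  0.10101611] [-3.13560302  0.00762932 -0.11601189]
```

View pics/c5.png

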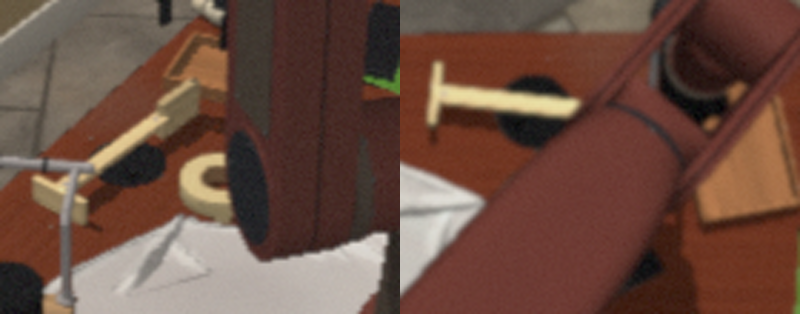

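The rake stays undisturbed and the gripper is above the block. I'll lower, then grip gently and tighten.

jog_arm([
  [0.015,0,-0.15,0],
  [0.015,0,-0.3,0],
  [0.015,0,-0.42,0],
  [0.015,0,-0.42,0],
  [0.015,0,-0.42,0],
])

```text
clock: 4.6
position: [0.4586, -0.3089, 0.0245]
eef_rot: [3.14, -0.003, -0.118]
contact_force: [0.3, 0.1, 0.8]
width: 0.997
```

jog_arm([
  [0,0,0,0],
  [0,0,0,0],
  [0,0,0,0],
  [0,0,0,0],
  [0,0,0,0],
  [0,0,0,0],
  [0,0,0,0],
  [0,0,0,0],
  [0,0,0,0],
  [0,0,0,0],
], hand=1, squeeze=50)

```text
clock: 5.6
position: [0.4567, -0.3083, 0.0219]
eef_rot: [-3.141, 0.0, -0.119]
contact_force: [0.2, -0.3, 0.1]
width: 0.174
```

jog_arm([
  [0,0,0.06,0],
  [0,0,0.12,0],
  [0,0,0.175,0],
  [0.06,0.1,0.175,0.035],
  [0.12,0.2,0.175,0.07],
  [0.17,0.3,0.175,0.105],
  [0.23,0.4,0.175,0.14],
  [0.29,0.5,0.175,0.175],
  [0.35,0.6,0.175,0.21],
  [0.41,0.7,0.175,0.245],
  [0.46,0.8,0.175,0.28],
  [0.52,0.9,0.175,0.32],
  [0.58,1,0.175,0.354],
  [0.58,1,0.175,0.354],
  [0.58,1,0.175,0.354],
  [0.58,1,0.175,0.354],
])

```text
clock: 7.2
position: [0.5727, -0.109, 0.0574]
eef_rot: [3.141, -0.0, 0.411]
contact_force: [-0.2, -1.1, -1.1]
width: 0.147
```

Run:
```python
from h import *
o=env.observe(); print(o['position'],o['eef_rot'],rk(o['position']))
s=env.capture("side")[160:330,110:340]; t=env.capture("top")[110:250,110:300]
cv2.imwrite("pics/c6.png",np.hstack([cv2.resize(i,None,fx=440/i.shape[0],fy=440/i.shape[0],interpolation=cv2.INTER_CUBIC)[:,:400] if 0 else cv2.resize(i,(400,300),interpolation=cv2.INTER_CUBIC) for i in(s,t)])[:,:,::-1])
```

```text
[ 0.57274321 -0.10897076  0.05741202] [ 3.14102381e+00 -7.49818094e-05  4.11109868e-01] [-0.35110857  0.00246549]
```

View pics/c6.png

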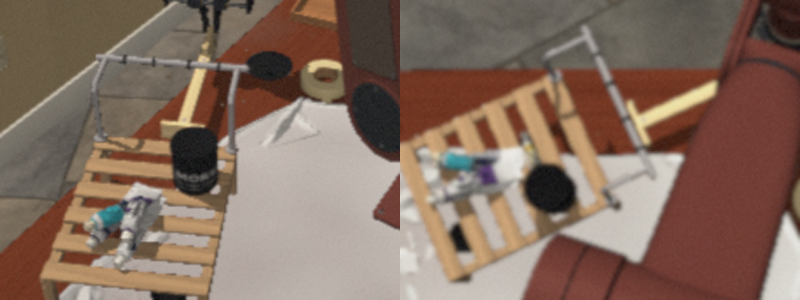

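Run:
```python
from h import *
print(tri("top",(219,157),"side",(204,231)))
for z in(.03,.05,.07): 
    p=pt("top",219,157,z); print(z,p.round(3),rk(p).round(3),proj("side",p))
h=O+RR@np.array([-.351+.03,0]);
for n in("side","top"):
    a=env.capture(n); m=cv2.inRange(cv2.cvtColor(a,cv2.COLOR_RGB2HSV),(15,40,110),(35,200,255))
    # predicted head top corners, undrooped z=.071
    for y in(-.04,.04):
        w=O+RR@np.array([-.351+.276,.0025+y]); print(n,y,[proj(n,[*w,z])[0].round(1) for z in(.036,.056,.071)])
```

```text
(array([0.5011048 , 0.15065175, 0.05413198]), np.float64(0.004605958026739071))
0.03 [0.509 0.154 0.03 ] [-0.084 -0.044] [[201.15930115 236.30507198]]
0.05 [0.504 0.152 0.05 ] [-0.084 -0.039] [[202.30403356 231.73619473]]
0.07 [0.5  0.15 0.07] [-0.084 -0.034] [[203.46830875 227.08931797]]
side -0.04 [array([202.3, 237. ]), array([201.9, 232.3]), array([201.6, 228.6])]
side 0.04 [array([227.1, 239.7]), array([226.9, 234.9]), array([226.7, 231.3])]
top -0.04 [array([217.2, 159.2]), array([216.6, 158. ]), array([216.2, 157. ])]
top 0.04 [array([225.8, 178.9]), array([225.3, 178. ]), array([225. , 177.2])]
```

Triangulation puts the head top at about 55–60 mm, so the rake droops a little. I'll raise it 10 mm and insert.

jog_arm([
  [0,0,0.05,0],
  [0,0,0.05,0],
  [-0.04,0.09,0.05,0],
  [-0.08,0.18,0.05,0],
  [-0.12,0.27,0.05,0],
  [-0.16,0.36,0.05,0],
  [-0.2,0.45,0.05,0],
  [-0.24,0.54,0.05,0],
  [-0.28,0.63,0.05,0],
  [-0.32,0.72,0.05,0],
  [-0.36,0.81,0.05,0],
  [-0.39,0.875,0.05,0],
  [-0.39,0.875,0.05,0],
  [-0.39,0.875,0.05,0],
])

```text
clock: 8.8
position: [0.4948, 0.0671, 0.0671]
eef_rot: [3.141, -0.0, 0.413]
contact_force: [-0.5, -0.2, -1.5]
width: 0.157
```

Run:
```python
from h import *
o=env.observe(); print(o['position'],o['eef_rot'],rk(o['position']),o['contact_force'])
s=env.capture("side"); t=env.capture("top")
cv2.imwrite("pics/s7.png",s[:,:,::-1]);cv2.imwrite("pics/t7.png",t[:,:,::-1])
s=s[150:330,110:350]; t=t[110:245,110:290]
cv2.imwrite("pics/c7.png",np.hstack([cv2.resize(i,(400,300),interpolation=cv2.INTER_CUBIC) for i in(s,t)])[:,:,::-1])
```

```text
[0.4948295  0.06708915 0.06708273] [ 3.14101078e+00 -3.46182473e-04  4.13420925e-01] [-0.15858303  0.00371332] [-0.53783468 -0.17020171 -1.50885464]
```

View pics/c7.png

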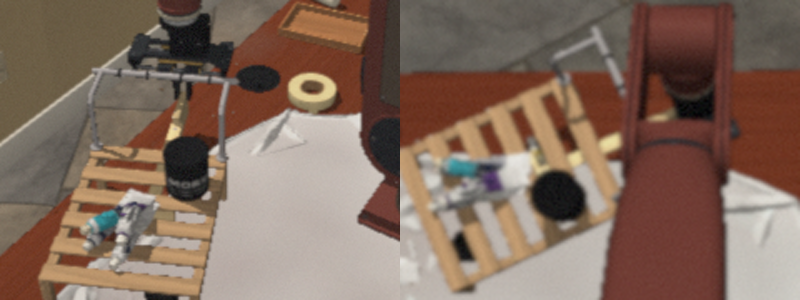

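jog_arm([
  [-0.01,0.023,0,0],
  [-0.02,0.046,0,0],
  [-0.03,0.07,0,0],
  [-0.04,0.092,0,0],
  [-0.05,0.115,0,0],
  [-0.06,0.138,0,0],
  [-0.06,0.138,0,0],
])

```text
clock: 9.6
position: [0.4825, 0.095, 0.0669]
eef_rot: [-3.141, 0.0, 0.413]
contact_force: [0.4, 0.5, -0.9]
width: 0.152
```

jog_arm([
  [-0.006,0.013,0,0],
  [-0.012,0.026,0,0],
  [-0.018,0.04,0,0],
  [-0.018,0.04,0,0],
])

```text
clock: 10.0
position: [0.4791, 0.1026, 0.0669]
eef_rot: [-3.141, 0.0, 0.412]
contact_force: [-0.6, -0.8, -0.9]
width: 0.147
```

Run:
```python
from h import *
o=env.observe(); print(o['position'],rk(o['position']),o['contact_force'])
s=env.capture("side"); t=env.capture("top")
cv2.imwrite("pics/s8.png",s[:,:,::-1]);cv2.imwrite("pics/t8.png",t[:,:,::-1])
s=s[160:250,150:270]; t=t[145:220,150:250]
cv2.imwrite("pics/c8.png",np.hstack([cv2.resize(i,(400,300),interpolation=cv2.INTER_CUBIC) for i in(s,t)])[:,:,::-1])
```

```text
[0.4791066  0.10260132 0.06690673] [-0.11974675  0.00397172] [-0.57588984 -0.76443337 -0.89412043]
```

View pics/c8.png

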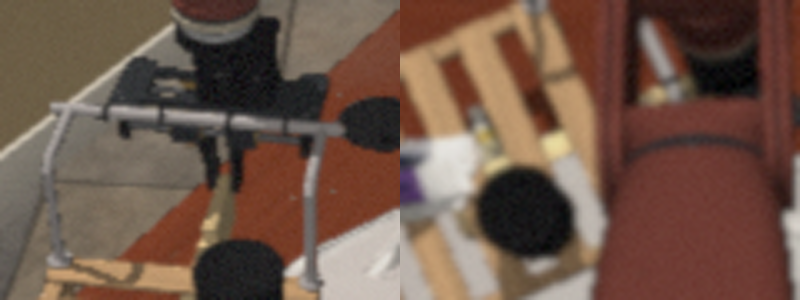

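No contact so far; the top view still shows the tube's yellow end at about px (171,179), with the rake bar above it. I'll go a few millimetres further, then lower.

jog_arm([
  [-0.004,0.01,0,0],
  [-0.008,0.019,0,0],
  [-0.008,0.019,-0.05,0],
  [-0.008,0.019,-0.1,0],
  [-0.008,0.019,-0.14,0],
  [-0.008,0.019,-0.17,0],
  [-0.008,0.019,-0.2,0],
  [-0.008,0.019,-0.225,0],
  [-0.008,0.019,-0.225,0],
  [-0.008,0.019,-0.225,0],
])

```text
clock: 11.1
position: [0.4779, 0.1061, 0.022]
eef_rot: [3.141, -0.0, 0.412]
contact_force: [-0.0, -1.0, -0.9]
width: 0.152
```

Run:
```python
from h import *
o=env.observe(); print(o['position'],rk(o['position']),o['contact_force'],o['moment'])
s=env.capture("side"); t=env.capture("top")
cv2.imwrite("pics/t9.png",t[:,:,::-1])
x0=[[(s[...,0]*0)] ]
p=cv2.imread("pics/top1.png")[:,:,::-1]
f=lambda i:cv2.resize(i[155:210,150:215],(400,338),interpolation=cv2.INTER_CUBIC)
cv2.imwrite("pics/c9.png",np.hstack([f(p),f(t)])[:,:,::-1])
```

```text
[0.47794554 0.10609221 0.02198745] [-0.11608242  0.00364449] [-0.00394843 -1.00223498 -0.85874959] [-0.12899911  0.03657253 -0.02730528]
```

View pics/c9.png

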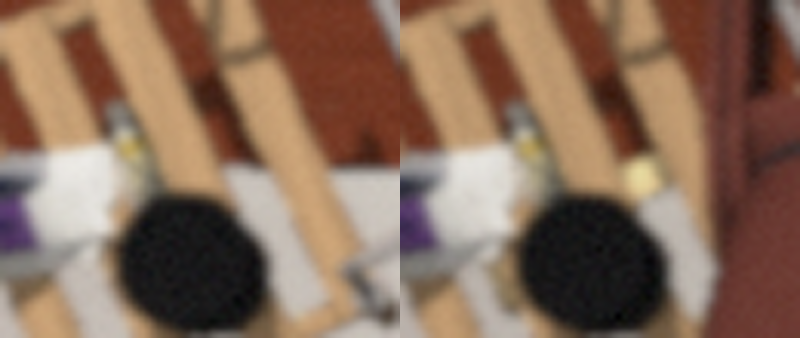

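No contact, and the tube has not moved (yellow end still at about (171,179)). The moment of −0.13 N·m means the head hangs freely and isn't resting on the tube. Drawing it out now.

jog_arm([
  [0,0,-0.01,0],
  [0.019,-0.044,-0.01,0],
  [0.038,-0.087,-0.01,0],
  [0.057,-0.13,-0.01,0],
  [0.076,-0.174,-0.01,0],
  [0.095,-0.218,-0.01,0],
  [0.114,-0.26,-0.01,0],
  [0.133,-0.305,-0.01,0],
  [0.152,-0.348,-0.01,0],
  [0.17,-0.39,-0.01,0],
  [0.19,-0.435,-0.01,0],
  [0.21,-0.48,-0.01,0],
  [0.23,-0.52,-0.01,0],
  [0.247,-0.566,-0.01,0],
  [0.266,-0.61,-0.01,0],
  [0.285,-0.653,-0.01,0],
  [0.304,-0.696,-0.01,0],
  [0.32,-0.74,-0.01,0],
  [0.34,-0.78,-0.01,0],
  [0.34,-0.78,-0.01,0],
])

```text
clock: 13.2
position: [0.5478, -0.0504, 0.0219]
eef_rot: [3.14, -0.003, 0.411]
contact_force: [0.3, 0.3, 7.8]
width: 0.149
```

Run:
```python
from h import *
o=env.observe(); print(o['position'],rk(o['position']),o['contact_force'],o['moment'],o['width'])
t=env.capture("top");s=env.capture("side"); cv2.imwrite("pics/t10.png",t[:,:,::-1]);cv2.imwrite("pics/s10.png",s[:,:,::-1])
a=cv2.imread("pics/top1.png")[:,:,::-1]; d=np.abs(t.astype(int)-a).sum(2)
d[:,290:]=0
m=(d>90).astype(np.uint8); n,l,st,c=cv2.connectedComponentsWithStats(m)
for i in range(1,n):
    if st[i,4]>12: print(st[i],c[i].round(),t[l==i].mean(0).round(),rk(pt("top",*c[i],.02)).round(3))
```

```text
[ 0.54783728 -0.05041408  0.02193635] [-0.28747736  0.0019563 ] [0.31957215 0.29367377 7.82746327] [-0.0061368  -0.00774457  0.00225289] 0.14862870253571778
[255 103  35  43 764] [274. 129.] [56. 34. 30.] [-0.314 -0.062]
[269 151  21  23 230] [277. 162.] [99. 54. 47.] [-0.273  0.059]
[201 155  21  28 312] [210. 171.] [171. 154. 122.] [-0.033 -0.013]
[220 156  25  17 198] [232. 164.] [204. 183. 136.] [-0.119 -0.002]
[275 168   7   5  25] [278. 170.] [109.  59.  51.] [-0.261  0.087]
[167 172  11  17  83] [172. 180.] [142. 122. 110.] [ 0.108 -0.036]
[ 155  181  122  131 4483] [213. 236.] [106.  60.  53.] [0.049 0.213]
[273 184  17  87 942] [283. 235.] [193. 188. 181.] [-0.183  0.31 ]
[198 250  30  36 617] [211. 266.] [118.  66.  57.] [0.096 0.306]
[275 271   9   8  31] [278. 274.] [70. 40. 35.] [-0.11   0.429]
[273 280   5   7  13] [275. 284.] [63. 39. 34.] [-0.087  0.453]
[ 138  285  127   95 6028] [207. 329.] [157. 149. 143.] [0.19  0.498]
[269 289   8  16  52] [272. 296.] [43. 32. 32.] [-0.06   0.489]
[280 289   8   9  35] [284. 294.] [60. 33. 29.] [-0.1    0.496]
[284 301   6  24  67] [288. 311.] [101.  66.  57.] [-0.089  0.556]
[286 332   4   6  15] [288. 335.] [76. 66. 60.] [-0.057  0.629]
[265 335  21  11 151] [276. 340.] [178. 174. 168.] [-0.011  0.626]
```

The tube moves with the rake: the old spot has cleared and there is a blob just in front of the rack. I'll continue out, turning slightly.

jog_arm([
  [0.015,-0.04,0.005,0],
  [0.03,-0.08,0.008,0],
  [0.045,-0.12,0.008,-0.005],
  [0.055,-0.16,0.008,-0.012],
  [0.06,-0.2,0.008,-0.02],
  [0.06,-0.24,0.008,-0.028],
  [0.06,-0.28,0.008,-0.036],
  [0.055,-0.32,0.008,-0.044],
  [0.05,-0.36,0.008,-0.052],
  [0.045,-0.4,0.008,-0.06],
  [0.04,-0.44,0.008,-0.068],
  [0.03,-0.48,0.008,-0.076],
  [0.02,-0.52,0.008,-0.084],
  [0.01,-0.56,0.008,-0.092],
  [0,-0.6,0.008,-0.1],
  [-0.01,-0.64,0.008,-0.105],
  [-0.02,-0.68,0.008,-0.11],
  [-0.03,-0.72,0.008,-0.115],
  [-0.04,-0.77,0.008,-0.117],
  [-0.04,-0.77,0.008,-0.117],
])

```text
clock: 15.3
position: [0.5379, -0.2058, 0.022]
eef_rot: [3.14, -0.0, 0.235]
contact_force: [-0.1, -3.1, 3.4]
width: 0.153
```

Run:
```python
from h import *
o=env.observe(); print(o['position'],rk(o['position']),o['contact_force'],o['moment'],o['eef_rot'])
t=env.capture("top");s=env.capture("side"); cv2.imwrite("pics/t11.png",t[:,:,::-1]);cv2.imwrite("pics/s11.png",s[:,:,::-1])
a=cv2.imread("pics/top1.png")[:,:,::-1]; d=np.abs(t.astype(int)-a).sum(2)
d[195:]=0
m=(d>90).astype(np.uint8); n,l,st,c=cv2.connectedComponentsWithStats(m)
for i in range(1,n):
    if st[i,4]>12: print(st[i],c[i].round(),t[l==i].mean(0).round(),pt("top",*c[i],.02).round(3),rk(pt("top",*c[i],.02)).round(3))
print(proj("top",[.48,.035,.015]))
for v in range(140,190,2): print(v,' '.join("%02x%02x%02x"%tuple(x) for x in t[v,228:270:2]))
```

```text
[ 0.53789345 -0.20584469  0.02195388] [-0.42605147  0.0730532 ] [-0.1229796  -3.10768012  3.44836608] [-0.446763    0.19758563 -0.02530929] [ 3.13992162e+00 -4.68464113e-04  2.35103866e-01]
[ 332   78   69   96 2987] [362. 124.] [124.  99.  81.] [ 0.634 -0.375  0.02 ] [-0.62   0.052]
[305  99  30  49 543] [321. 128.] [57. 34. 30.] [ 0.619 -0.223  0.02 ] [-0.474  0.006]
[241 145  55  37 815] [264. 163.] [167. 142. 111.] [ 0.488 -0.009  0.02 ] [-0.226  0.041]
[302 160   7   8  19] [305. 164.] [112.  60.  52.] [ 0.483 -0.161  0.02 ] [-0.363  0.105]
[279 164  21  11  85] [289. 170.] [113.  61.  52.] [ 0.459 -0.104  0.02 ] [-0.301  0.105]
[327 167   4  11  24] [329. 172.] [64. 34. 29.] [ 0.452 -0.247  0.02 ] [-0.429  0.168]
[167 172  11  17  86] [172. 180.] [144. 123. 112.] [0.425 0.327 0.02 ] [ 0.108 -0.035]
[323 185   8  10  41] [326. 190.] [65. 31. 21.] [ 0.388 -0.235  0.02 ] [-0.393  0.222]
[262 189  15   6  62] [269. 192.] [116.  72.  64.] [ 0.379 -0.026  0.02 ] [-0.198  0.147]
[[251.60779211 165.33811617]]
140 675f57 655d56 635b54 625c55 605a52 625b53 625a52 5e564f 5e564e 635c54 625
[... 2997 characters left out ...]
b4534 753a27 6f3623 50291b 714b40 afa096 aa9d94 8c736b 7b4b3d 773b28 763925 763924 763823 773a28
182 aba198 b8aea7 b9aea5 b6aaa2 b1a79f c4bab3 c9beb7 c2b6af a8948a 92776e 6b554e 6b4134 754538 733e2e 723824 743722 743725 71351f 733522 733721 6e3524
184 bdb8b0 d0cdc6 d0cbc4 cec9c3 d0ccc4 dbd8d0 dfdfd9 e0dfdb dedcd6 dad6cf c8c3bb b8aea4 9a837a 845f55 784435 753a28 723722 743925 70341e 753a27 663427
186 b1aaa3 c8c4bd d6d2c9 d2cdc6 cac6bd ccc8c0 d4d1c9 ccc9c2 c5c3bd c4c0b9 c6c2bc d3cec7 d6d0c7 ccc3bb bbafa7 9b8278 865e53 78412f 763b27 6a3323 62332b
188 aea7a2 bcb5ae d2cdc6 d4d0c8 d2cfc6 d2cdc6 d0cac2 d1c9c2 cfc9c2 ccc8c0 c9c3bd c6c3bc c6c3bb c8c5bd ccc9c0 cfcbc2 cac1ba ad9b91 8e6f65 653e34 66372c
```

Top view numbers: the cap is at px (246,147), the crimp at (255,179), and the rake head just behind it. So the tube is out, at about (0.48, 0.03). I'll lift the rake and set it back near its old place.

jog_arm([
  [0,0,0.1,0],
  [0,0,0.2,0],
  [0,0,0.3,0],
  [0,0,0.4,0],
  [-0.04,-0.056,0.4,-0.024],
  [-0.08,-0.11,0.4,-0.048],
  [-0.12,-0.17,0.4,-0.072],
  [-0.16,-0.22,0.4,-0.096],
  [-0.2,-0.28,0.4,-0.12],
  [-0.24,-0.336,0.4,-0.144],
  [-0.28,-0.39,0.4,-0.168],
  [-0.324,-0.445,0.4,-0.19],
  [-0.365,-0.5,0.4,-0.215],
  [-0.405,-0.556,0.4,-0.236],
  [-0.405,-0.556,0.4,-0.236],
  [-0.405,-0.556,0.3,-0.236],
  [-0.405,-0.556,0.2,-0.236],
  [-0.405,-0.556,0.12,-0.236],
  [-0.405,-0.556,0.06,-0.236],
  [-0.405,-0.556,0.06,-0.236],
])

```text
clock: 17.4
position: [0.4556, -0.3138, 0.0316]
eef_rot: [-3.139, 0.003, -0.117]
contact_force: [0.1, 0.3, -1.5]
width: 0.153
```

jog_arm([
  [0,0,-0.02,0],
  [0,0,-0.04,0],
  [0,0,-0.06,0],
  [0,0,-0.06,0],
  [0,0,-0.06,0],
])

```text
clock: 17.9
position: [0.457, -0.3154, 0.022]
eef_rot: [3.141, -0.001, -0.118]
contact_force: [-0.1, -0.7, -0.3]
width: 0.152
```

jog_arm([
  [0,0,-0.006,0],
  [0,0,-0.006,0],
])

```text
clock: 18.1
position: [0.4573, -0.3155, 0.0219]
eef_rot: [3.141, -0.001, -0.117]
contact_force: [-2.5, 1.7, 7.9]
width: 0.153
```

jog_arm([
  [0,0,0,0],
  [0,0,0,0],
  [0,0,0,0],
  [0,0,0,0],
  [0,0,0,0],
  [0,0,0,0],
], hand=0)

```text
clock: 18.7
position: [0.4566, -0.315, 0.0202]
eef_rot: [-3.141, 0.0, -0.117]
contact_force: [-0.8, -0.2, -0.6]
width: 0.616
```

jog_arm([
  [0,0,0.15,0],
  [0,0,0.3,0],
  [0,0,0.5,0],
  [0,0,0.7,0],
  [-0.2,-0.1,0.9,0],
  [-0.4,-0.2,0.9,0],
  [-0.6,-0.3,0.9,0],
  [-0.6,-0.3,0.9,0],
  [-0.6,-0.3,0.9,0],
])

```text
clock: 19.6
position: [0.336, -0.3756, 0.2005]
eef_rot: [3.142, -0.001, -0.12]
contact_force: [0.4, 1.0, 0.5]
width: 1.002
```

Run:
```python
from h import *
o=env.observe(); print(o['position'],o['eef_rot'])
t=env.capture("top");s=env.capture("side"); cv2.imwrite("pics/t12.png",t[:,:,::-1]);cv2.imwrite("pics/s12.png",s[:,:,::-1])
i0=s[150:270,180:340]; i1=t[135:240,220:360]
cv2.imwrite("pics/c12.png",np.hstack([cv2.resize(i,(400,300),interpolation=cv2.INTER_CUBIC) for i in(i0,i1)])[:,:,::-1])
a=cv2.imread("pics/top0.png")[:,:,::-1]; d=np.abs(t.astype(int)-a).sum(2)
r=np.zeros_like(d); r[140:190,234:268]=d[140:190,234:268]
m=(r>70).astype(np.uint8); n,l,st,c=cv2.connectedComponentsWithStats(m)
for i in range(1,n):
    if st[i,4]>12:
        ys,xs=np.nonzero(l==i); P=np.array([pt("top",u,v,.012)[:2] for u,v in zip(xs,ys)]); q=cv2.minAreaRect((P*1000).astype(np.float32))
        print(st[i],c[i].round(1),q)
hsv=cv2.cvtColor(t,cv2.COLOR_RGB2HSV);m=cv2.inRange(hsv,(12,40,130),(35,200,255))
for u in range(264,356,6):
    ys=np.nonzero(m[145:186,u])[0]+145; print(u,(ys.min(),ys.max()) if len(ys) else None,end=' ')
```

```text
[ 0.33603244 -0.37556463  0.20045245] [ 3.14158526e+00 -6.48206365e-04 -1.20375269e-01]
[242 145  19  37 337] [250.7 164.9] ((490.66546630859375, 40.817718505859375), (141.94186401367188, 40.760581970214844), 18.029529571533203)
264 None 270 None 276 (np.int64(151), np.int64(165)) 282 (np.int64(159), np.int64(166)) 288 (np.int64(160), np.int64(166)) 294 (np.int64(160), np.int64(167)) 300 (np.int64(162), np.int64(167)) 306 (np.int64(162), np.int64(168)) 312 (np.int64(163), np.int64(169)) 318 (np.int64(163), np.int64(169)) 324 (np.int64(163), np.int64(170)) 330 (np.int64(164), np.int64(170)) 336 (np.int64(165), np.int64(168)) 342 (np.int64(165), np.int64(169)) 348 (np.int64(166), np.int64(170)) 354 None
```

View pics/c12.png

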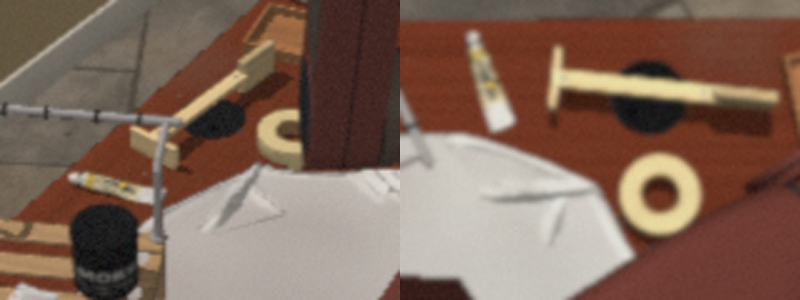

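The tube lies free on the desk in front of the rack, centre about (0.490, 0.041), axis 18°. The rake stands on foot and head at its old place, about 1 cm nearer the tray, and tape and grommet look undisturbed. Now for the tube.

jog_arm([
  [0.1,0.2,0,-0.07],
  [0.2,0.4,0,-0.15],
  [0.3,0.6,0,-0.22],
  [0.4,0.8,0,-0.3],
  [0.5,1,0,-0.38],
  [0.5,1,0,-0.46],
  [0.5,1,0,-0.54],
  [0.5,1,0,-0.62],
  [0.5,1,0,-0.7],
  [0.5,1,0,-0.758],
  [0.5,1,0,-0.758],
])

```text
clock: 20.8
position: [0.4374, -0.1737, 0.2]
eef_rot: [3.141, 0.001, -1.253]
contact_force: [-1.0, -0.1, -0.1]
width: 1.001
```

jog_arm([
  [0.06,0.2,0,0],
  [0.12,0.4,0,0],
  [0.18,0.6,0,0],
  [0.24,0.8,0,0],
  [0.27,0.95,0,0],
  [0.27,1,0,0],
  [0.27,1,0,0],
])

```text
clock: 21.5
position: [0.4905, 0.0265, 0.2]
eef_rot: [3.141, 0.0, -1.249]
contact_force: [0.0, -1.0, -0.6]
width: 1.003
```

Run:
```python
from h import *
print("cap",tri("top",(245.8,147),"side",(209,221.5)),"crimp",tri("top",(255,178.5),"side",(245.5,228.5)))
t=cv2.imread("pics/t12.png"); s=cv2.imread("pics/s12.png"); a=cv2.imread("pics/top0.png")
d=np.abs(t.astype(int)-a).sum(2)
for v in range(145,183,3): xs=np.nonzero(d[v,236:266]>130)[0]+236; print(v,xs.min() if len(xs) else None,xs.max() if len(xs) else None, pt("top",xs.mean(),v,.015)[:2].round(3) if len(xs) else '')
o=env.observe(); print(o['position'],o['eef_rot'],rk(o['position']))
```

```text
cap (array([0.5524539 , 0.05668727, 0.00346934]), np.float64(0.00015046880480319296)) crimp (array([0.43006422, 0.02164983, 0.00421547]), np.float64(0.0055257330626190815))
145 245 245 [0.557 0.059]
148 243 247 [0.546 0.059]
151 244 248 [0.534 0.056]
154 245 250 [0.523 0.05 ]
157 245 251 [0.512 0.048]
160 246 252 [0.5   0.045]
163 246 253 [0.489 0.043]
166 247 255 [0.478 0.037]
169 248 257 [0.466 0.032]
172 248 258 [0.455 0.03 ]
175 249 259 [0.444 0.026]
178 250 259 [0.433 0.025]
181 252 253 [0.421 0.032]
[0.49046779 0.0265297  0.20001888] [ 3.14082945e+00  2.35637808e-04 -1.24928710e+00] [-0.19403926  0.02388631]
```

jog_arm([
  [-0.01,0.07,-0.1,0],
  [-0.01,0.07,-0.25,0],
  [-0.01,0.07,-0.4,0],
  [-0.01,0.07,-0.55,0],
  [-0.01,0.07,-0.7,0],
  [-0.01,0.07,-0.7,0],
])

```text
clock: 22.1
position: [0.4845, 0.0379, 0.0561]
eef_rot: [3.133, 0.003, -1.255]
contact_force: [-0.7, -0.6, -0.7]
width: 1.001
```

jog_arm([
  [0,0,-0.1,0],
  [0,0,-0.2,0],
  [0,0,-0.275,0],
  [0,0,-0.275,0],
  [0,0,-0.275,0],
])

```text
clock: 22.6
position: [0.4895, 0.0382, 0.0067]
eef_rot: [-3.141, -0.001, -1.255]
contact_force: [-0.8, -0.1, -0.7]
width: 0.999
```

jog_arm([
  [0,0,0,0],
  [0,0,0,0],
  [0,0,0,0],
  [0,0,0,0],
  [0,0,0,0],
  [0,0,0,0],
  [0,0,0,0],
  [0,0,0,0],
], hand=1, squeeze=20)

```text
clock: 23.4
position: [0.4886, 0.0389, 0.0053]
eef_rot: [3.141, 0.0, -1.254]
contact_force: [-0.1, -0.1, 0.6]
width: 0.354
```

jog_arm([
  [0,0,0.1,0],
  [0,0,0.25,0],
  [0,0,0.45,0],
  [0,0,0.65,0],
  [0,0,0.8,0],
  [0,0,0.8,0],
  [0,0,0.8,0],
])

```text
clock: 24.1
position: [0.4891, 0.0389, 0.1659]
eef_rot: [-3.14, -0.001, -1.254]
contact_force: [-1.1, -0.3, 0.0]
width: 0.006
```

The grip slipped, since the opening went to 0 on lifting. I'll back off and re-measure the tube.

jog_arm([
  [0,-0.2,0.1,0],
  [0,-0.4,0.2,0],
  [0,-0.6,0.2,0],
  [0,-0.8,0.2,0],
  [0,-1,0.2,0],
  [0,-1,0.2,0],
], hand=0)

```text
clock: 24.7
position: [0.4872, -0.1648, 0.203]
eef_rot: [3.138, 0.001, -1.259]
contact_force: [0.4, 0.7, -0.5]
width: 0.469
```

```bash
cat >> h.py <<'E'
def tube(t,v0=135,v1=200,u0=205,u1=268,z=.012,th=110,ref="pics/top0.png"):
    a=cv2.imread(ref)[:,:,::-1]; d=np.abs(t.astype(int)-a).sum(2); r=np.zeros(d.shape,np.uint8); r[v0:v1,u0:u1]=(d[v0:v1,u0:u1]>th)
    n,l,st,c=cv2.connectedComponentsWithStats(r)
    for i in range(1,n):
        if st[i,4]>25:
            ys,xs=np.nonzero(l==i); P=np.array([pt("top",u,v,z)[:2] for u,v in zip(xs,ys)]); print(st[i],c[i].round(1),cv2.minAreaRect((P*1000).astype(np.float32)),t[l==i].mean(0).round())
E
python3 - <<'E'
from h import *
t=env.capture("top"); cv2.imwrite("pics/t13.png",t[:,:,::-1]); tube(t); tube(cv2.imread("pics/t12.png")[:,:,::-1])
s=env.capture("side"); cv2.imwrite("pics/s13.png",s[:,:,::-1]); b=cv2.imread("pics/s12.png")[:,:,::-1]
d=np.abs(s.astype(int)-b).sum(2)[205:245,195:262]>90; print(d.sum(), env.observe()['width'])
E
```

```text
[243 145  18  37 305] [250.8 165.3] ((489.8632507324219, 43.199764251708984), (138.8225555419922, 39.63423156738281), 21.12515640258789) [175. 158. 136.]
[257 189  11  11  85] [263.4 194.8] ((373.6230773925781, -2.6093387603759766), (36.43272399902344, 36.9652214050293), 89.5107421875) [116.  73.  66.]
[243 145  18  37 300] [250.8 165.3] ((489.8632507324219, 43.199764251708984), (138.8225555419922, 39.63423156738281), 21.12515640258789) [173. 157. 135.]
0 0.5563534128047268
```

The tube has not moved: the fingers simply hadn't finished closing before the lift. I'll retry a little lower, closing longer.

jog_arm([
  [0,0.2,0,0],
  [0,0.4,0,0],
  [0,0.6,0,0],
  [0,0.8,0,0],
  [0,1,0,0],
  [0,1.0,-0.2,0],
  [0,1.0,-0.4,0],
  [0,1.0,-0.6,0],
  [0,1.0,-0.75,0],
  [0,1.0,-0.9,0],
  [0,1.0,-0.96,0],
  [0,1.0,-0.96,0],
  [0,1.0,-0.96,0],
])

```text
clock: 26.1
position: [0.4891, 0.0395, 0.0141]
eef_rot: [-3.141, -0.0, -1.254]
contact_force: [-0.2, -0.8, 0.2]
width: 1.0
```

jog_arm([
  [0,0.01,-0.03,0],
  [0,0.01,-0.055,0],
  [0,0.01,-0.055,0],
])

```text
clock: 26.4
position: [0.4886, 0.041, 0.0023]
eef_rot: [3.142, 0.0, -1.254]
contact_force: [0.5, -0.4, 0.6]
width: 1.001
```

jog_arm([
  [0,0,0,0],
  [0,0,0,0],
  [0,0,0,0],
  [0,0,0,0],
  [0,0,0,0],
  [0,0,0,0],
  [0,0,0,0],
  [0,0,0,0],
  [0,0,0,0],
  [0,0,0,0],
  [0,0,0,0],
  [0,0,0,0],
  [0,0,0,0],
  [0,0,0,0],
  [0,0,0,0],
], hand=1, squeeze=30)

```text
clock: 27.9
position: [0.4887, 0.0409, 0.0023]
eef_rot: [-3.142, 0.0, -1.255]
contact_force: [-0.4, -0.7, -0.0]
width: 0.005
```

Run:
```python
from h import *
o=env.observe(); print(o['position'],o['width'],o['joint_pos'])
s=env.capture("side"); cv2.imwrite("pics/s14.png",s[:,:,::-1])
b=cv2.imread("pics/s12.png")[:,:,::-1]
d=np.abs(s.astype(int)-b).sum(2)>90
# sketch of the side-view: changed mask + brightness
for v in range(200,242,2): print(v,''.join(('#' if d[v,u] else '.') for u in range(195,265)),''.join('0123456789'[min(9,int(s[v,u].sum())//77)] for u in range(195,265)))
print(proj("side",[.489,.041,.0]),proj("side",[.489,.041,.07]))
t=env.capture("top"); cv2.imwrite("pics/t14.png",t[:,:,::-1])
for v in range(141,186,2): print(v,''.join('0123456789'[min(9,int(t[v,u].sum())//77)] for u in range(225,275)))
```

```text
[0.48866929 0.04091901 0.00233599] 0.004620137599665329 [-7.74792318e-02  1.39298819e-01  2.01881204e+00  6.53941674e-05
  9.83483640e-01  1.17703162e+00]
200 ..................##################.####............................. 4444444444444333332111100111010100111111122222334565444443321111111111
202 .................##########################........................... 4444444444433333221222211111110001111111113445676665555432221111111111
204 .............###############.....#...#####............................ 4444444444332222222112212222112211111111125677776654333222222111111111
206 ............##.###########...........####......#...................... 4444444444332222222221222122122212332221234444445654322222211111111222
208 ...........###########...............###...........#####.............. 4433434333321122222222122212122222111222345544456644443321111111222222
210 ...........##########.#....#.......................................... 4433333333211111111111112122222211112223344444566544444431111122222222
212 ...........##################.#..##..............................
[... 2745 characters left out ...]
1000000000111111111000011222222222222356
163 22111222221111111111111111111111101222222222222345
165 22222222222222222222222222222221111222222222222344
167 22222222222222222222222222222222222222222222222344
169 22222222222222222222222222222222222222222222112343
171 22222222222221222222222222222222222222222211112333
173 21122122222222222222222221112222222332232221112222
175 21122222222222222222222222221111122222222221111111
177 22222222222222222222222222222211112222222111111111
179 22222222222222222222222222222222112222222222111111
181 22222222222222222222222222222222222222222222221111
183 22222222222222222222222222222222222212222222211111
185 22222222222222222222222222222222221111222222211111
```

Run:
```python
from h import *
a=cv2.imread("pics/s12.png")[:,:,::-1];b=cv2.imread("pics/s13.png")[:,:,::-1];s=cv2.imread("pics/s14.png")[:,:,::-1]
g=lambda i,v:''.join('0123456789'[min(9,int(i[v,u].sum())//77)] for u in range(200,255))
for v in range(212,234): print(v,g(a,v),g(b,v),g(s,v))
for p in([.489,.041,.0],[.489,.041,.021],[.552,.06,.01],[.428,.02,.01]): print(p,proj("side",p),proj("top",p))
```

```text
212 3333333333333332222222222222222222222233445544444443111 3333333333333332222222222222222222222234445544444443111 3333321101000101011111111111111222222334456644444443211
213 3333333333333222222222222222222222222222345544444443112 3333333333333222222222222222222222222222345544444443222 3333332111100001001111111011111222222223345544444443222
214 3333333333332222222222222222222222222222245544444443222 3333333333332222222222222222222222222222245544444443222 3333332111100001000101101111101222222222345544444443222
215 3333333332222222222222222222222222222222355434444443222 3333333332222222222222222222222222222222355544444443222 3333332111110100100001001010001222222222356544444443222
216 3333333222222222222222222222222222222222345432344432122 3333333322222222222222222222222222222222355533344432122 3333332110100010101011001111001222222222355532334432111
217 3333343322222222222222222222222222222222345432223321111 3344443322222222222222222222222222222222355432223321111 4444444221111111001000000111101222222222355532122321111
218 3343433333333333222222222222222222222222244432222221111 34444433
[... 2305 characters left out ...]
2222222222222222223344332122335666
232 2222222222222221111111111111122222222222333332334565666 2222222222222222111111111111122222222223334332335566677 2222222222222222111111111111122222211111234332235666677
233 2222222222222211111111111111111222222222233333456566666 2222222222222211111111111111112222222222233333456666777 2222222222222211111111111111112222111111234333466667777
[0.489, 0.041, 0.0] [[226.94678681 226.28289802]] [[250.06640683 163.81020379]]
[0.489, 0.041, 0.021] [[226.75885615 221.49085067]] [[249.93614122 162.611306  ]]
[0.552, 0.06, 0.01] [[208.39624662 220.58521898]] [[244.86248243 146.70686402]]
[0.428, 0.02, 0.01] [[245.46737291 226.95616849]] [[255.75502802 179.45288418]]
```

jog_arm([
  [0,0,0.05,0],
  [0,0,0.1,0],
  [0,0,0.15,0],
  [0,0,0.2,0],
  [0,0,0.2,0],
  [0,0,0.2,0],
])

```text
clock: 28.6
position: [0.4891, 0.0409, 0.0429]
eef_rot: [-3.141, -0.0, -1.254]
contact_force: [0.6, -0.3, -0.2]
width: 0.008
```

Run:
```python
from h import *
a=cv2.imread("pics/s12.png")[:,:,::-1]; s=env.capture("side"); cv2.imwrite("pics/s15.png",s[:,:,::-1])
o=env.observe(); p=o['position']; print(p,o['width'],proj("side",p))
g=lambda i,v:''.join('0123456789'[min(9,int(i[v,u].sum())//77)] for u in range(200,255))
for v in range(190,232): print(v,g(s,v), g(a,v))
```

```text
[0.48858359 0.04091    0.04234466] 0.006294250540505109 [[226.68316319 216.56961726]]
190 4444444444432111110100100110011111112122222222222222222 4444444444443333333333333333333323333332222222222222222
191 4444444444431121211101101111011111111122222222222222222 4444444444433333333333333333333222333322222222222222222
192 4444444444332222212111111111111111111222222222222222234 4444444334333333333333333333333222333222222222222222223
193 5555444444333333322122221111111111111223222222222223356 5444444444444443333333333333333322222222222222222222346
194 5666666666666555542233333332222211112222222222222234677 5555555555555544432234444433333322222222222222222234677
195 4555555555666666643356666655544443322333333332322356777 4454555555555555542355555554443333322333333322222346777
196 4444444444445555542455556666666666533555555444444577777 3334333434444445532455555555555555533555554444433566777
197 4444332233333334332344444555555555433566666666666666677 3343322223333333321334444444555555423555555555555666666
198 4444321112222222221233333334344444323445555555655665565 34333333333333333212233333
[... 3157 characters left out ...]
2222
226 3322222222222222222344445566554445677777764433321122221 2222222222222221222334444556544445667777754345422222222
227 2222222222222222212222223455666666776677764333211122221 2222222222222222211222223445556655677777754344322222222
228 2222222222222222222222212224556677776555544333211111112 2222222222222222222222212223455666677777753343222222222
229 2222222222222222222222222222234667776544444332111111233 2222222222222222222222222222234566667777754333222222234
230 2222222222222222222222222222223334554444444332111113356 2222222222222222222222222222222334556777754332222223456
231 2222222222222222222222222222222223322223444331122335666 2222222222222222222222222222222222333444543332223345666
```

In the side view the shut fingertips appear about 20 mm above the reported TCP height: tip row 211.5 against 216.6 projected. So the pads closed above the tube. I'll open, go lower by feel, and watch the force.

jog_arm([
  [0,0,0.05,0],
  [0,0,0.05,0],
  [0,0,0.05,0],
  [0,0,0.05,0],
  [0,0,0.05,0],
  [0,0,0.05,0],
  [0,0,0.05,0],
  [0,0,0.05,0],
  [0,0,0.05,0],
  [0,0,0.05,0],
  [0,0,0.05,0],
  [0,0,0.05,0],
  [0,0,0,0],
  [0,0,-0.07,0],
  [0,0,-0.14,0],
  [0,0,-0.2,0],
  [0,0,-0.2,0],
], hand=0)

```text
clock: 30.35
position: [0.4862, 0.0411, -0.0005]
eef_rot: [3.137, 0.002, -1.255]
contact_force: [-0.5, 0.0, 1.2]
width: 1.003
```

jog_arm([
  [0,0,-0.015,0],
  [0,0,-0.03,0],
  [0,0,-0.03,0],
])

```text
clock: 30.65
position: [0.4888, 0.0409, -0.0037]
eef_rot: [-3.141, -0.0, -1.255]
contact_force: [-0.9, 0.0, 0.6]
width: 1.0
```

Run:
```python
from h import *
a=cv2.imread("pics/s12.png")[:,:,::-1]; s=env.capture("side"); cv2.imwrite("pics/s16.png",s[:,:,::-1])
o=env.observe(); p=o['position']; print(p,o['width'],o['contact_force'])
for k in(-.05,.05): print([proj("side",[p[0]+.31*k,p[1]-.95*k,z])[0].round(1) for z in(0,.02,.04)])
g=lambda i,v:''.join('0123456789'[min(9,int(i[v,u].sum())//77)] for u in range(195,265))
for v in range(200,250): print(v,g(s,v))
```

```text
[ 0.4889073   0.04090325 -0.00345467] 0.9978488994694009 [0.67914686 0.12781242 0.06569454]
[array([222.5, 235.8]), array([222.3, 231.2]), array([222.1, 226.5])]
[array([231.2, 217.2]), array([231.1, 212.7]), array([230.9, 208.1])]
200 4444444444444333332100001001000011111111122222234565444443321111111111
201 4444444444443333332100000000000000101111234333456765565433211111111110
202 4444444444433333332111110111001000111112366545676665554432221111111111
203 4444444444333333332111111111100000111112367766776664443332222111111111
204 4444444444333333322121122111111111111122345667776654333222222211111111
205 4444444444443222221122122221111111111122445545545654322222221111111111
206 4444444444432222222112212221211211111123445444445653322222211111111222
207 4444444434332222221112222222122211111223445444446654333221111111112222
208 4433344333322222221111222222221112111213455544456644443321111111122222
209 4433333443222222222222212112121212211112444544456544444431111122222222
210 4343333333321111222211122121222212111112344445456544444431111122222222
211 443333333332111111111222111222222211101
[... 2181 characters left out ...]
7543357777777777777777888
241 5555555555554211111111111111111111111112567776543357777777777777678877
242 5555555555554111111111111111111111111112567765444346777777777777777777
243 5555555555554111111111111111110111111111355555543356777777777777777777
244 5555555555554211111111111111111111111101355556544334677777777777777777
245 5555555555554211111111111111111111111112455555555434677777777777777777
246 4445555555554311111011111111111111111012455655555445777777777777777777
247 3333343333444310110111111111111111000011455555544336777777777777777777
248 2222232222232211010111111111111101101001455555555546777777777777777777
249 2222222222222211000100101010110000100101455555555445777777777777777777
```

The near fingertip shows at row 230.5, i.e. about 16–18 mm above the desk, with no force. I'll lower a further 10 mm in small steps.

jog_arm([
  [0,0,-0.012,0],
  [0,0,-0.025,0],
  [0,0,-0.025,0],
])

```text
clock: 31.0
position: [0.4884, 0.0409, -0.009]
eef_rot: [3.141, 0.0, -1.254]
contact_force: [0.1, 0.6, 0.1]
width: 0.999
```

jog_arm([
  [0,0,-0.012,0],
  [0,0,-0.025,0],
  [0,0,-0.025,0],
])

```text
clock: 31.3
position: [0.4883, 0.0409, -0.0141]
eef_rot: [3.141, 0.0, -1.254]
contact_force: [0.4, 0.2, 0.6]
width: 1.0
```

jog_arm([
  [0,0,0,0],
  [0,0,0,0],
  [0,0,0,0],
  [0,0,0,0],
  [0,0,0,0],
  [0,0,0,0],
  [0,0,0,0],
  [0,0,0,0],
  [0,0,0,0],
  [0,0,0,0],
  [0,0,0,0],
  [0,0,0,0],
  [0,0,0,0],
], hand=1, squeeze=20)

```text
clock: 32.6
position: [0.4892, 0.0405, -0.012]
eef_rot: [-3.141, -0.001, -1.254]
contact_force: [-6.6, -1.2, 16.2]
width: 0.14
```

jog_arm([
  [0,0,0,0],
  [0,0,0,0],
  [0,0,0,0],
])

```text
clock: 32.9
position: [0.4892, 0.0405, -0.0119]
eef_rot: [-3.141, -0.001, -1.254]
contact_force: [-6.6, -1.9, 16.3]
width: 0.14
```

Run:
```python
from h import *
s=env.capture("side"); cv2.imwrite("pics/s17.png",s[:,:,::-1])
o=env.observe(); p=o['position']; print(p,o['width'],o['contact_force'],o['moment'])
g=lambda i,v:''.join('0123456789'[min(9,int(i[v,u].sum())//77)] for u in range(195,265))
for v in range(206,240): print(v,g(s,v))
```

```text
[ 0.48922349  0.04052672 -0.01194118] 0.13769487344884998 [-7.17083076 -1.0911034  15.63399346] [-0.20304582  1.20538714  0.03335832]
206 4444444444433333211212221111111111111111134444445653322222211111111222
207 4433444433333222112222112122111111111111134444446654333221111111112222
208 4433343433433211221211212221211111111110134444456644443321111111222222
209 4333343333332221222212222211222211112111134544456544444431111112222222
210 4334343333332222212111222222112221223211234444466544444431111122222222
211 4433333333322222221221112112111122222221233444466544444431111222222222
212 4333333333321112222122121212222211111221222344566444444432112222222222
213 4333333333321111111112122222112221111212222223455444444432122222222222
214 4333333333211111111111111122212211112222222212455444444432222222222222
215 3333333333211111111111111111111111112222222222565444444432222222222222
216 3333333333320111010011111111111111112222222223565322344321111111222222
217 4444444444421121100001011111111110112222222222555321223211111111111112
218 44444444444311111001001100000001010122222232224543211111111111
[... 883 characters left out ...]
5443321111233566777777777
231 2222222222222222222222222222222222221111122233343321223356667777777777
232 2222222222222222222221111111111112211111111112343322356666777777777777
233 2222222222222222222111111111111111111111111112333334666677777777777777
234 2222222222222222211111111111111111111111111112343355567777777777777777
235 2222222222222222111111011111111111111111111112343346677777777777777777
236 2222222222222221111111111011111111111111111123443356777777777777777777
237 2222222222222211111111111111111111111111112346643367777777777777777777
238 3332222222222211111111111111111111111111123577643367777777777777777778
239 5444433333332111110111111111111111111111235787643367777777777777777788
```

The pads wedge on the tube's top (12 mm chord, 16 N upward), so the tips are still too high; allowing for finger thickness, the true tip offset is about 30 mm. I'll release and lower by feel.

jog_arm([
  [0,0,0.02,0],
  [0,0,0.04,0],
  [0,0,0.04,0],
  [0,0,0.04,0],
  [0,0,0.04,0],
  [0,0,0.04,0],
  [0,0,0.04,0],
  [0,0,0.04,0],
  [0,0,0.04,0],
  [0,0,0.04,0],
  [0,0,0.04,0],
  [0,0,0.04,0],
], hand=0)

```text
clock: 34.15
position: [0.4887, 0.0409, -0.0057]
eef_rot: [-3.142, -0.0, -1.255]
contact_force: [0.8, 0.6, 0.4]
width: 0.994
```

Run:
```python
from h import *
s=env.capture("side"); cv2.imwrite("pics/s18.png",s[:,:,::-1])
o=env.observe(); p=o['position']; print(p,o['width'],o['contact_force'],o['moment'])
g=lambda i,v:''.join('0123456789'[min(9,int(i[v,u].sum())//77)] for u in range(195,255))
a=cv2.imread("pics/s12.png")[:,:,::-1]
for v in range(214,236): print(v,g(s,v),g(a,v))
```

```text
[ 0.48867934  0.04091324 -0.00564271] 0.9977849802231739 [-0.10345295 -0.44091629  0.03505151] [-0.06375856  0.14173743 -0.0232288 ]
214 333333333321011110111111111111111110012222222245544444443222 333333333333333332222222222222222222222222222245544444443222
215 333333333332111000010001111111111110112222222255544444443222 333333333333332222222222222222222222222222222355434444443222
216 333333333332111100000010110011111101122222222255532234432211 333333333333222222222222222222222222222222222345432344432122
217 444444444443211100010000100010110001122222221245532122321111 333333333343322222222222222222222222222222222345432223321111
218 444444444443211110011001000000011001121111221245432111111111 333433343433333333333222222222222222222222222244432222221111
219 444444444433233321111110000010111111221111321234332111111111 334333333333456654565433333222222222222222332233332222222222
220 444444444333466653332221110000111112222222211234332111111111 433333333323577756765555544333222222222222222233332222222222
221 444444433323466666665443111000110012222222211234332111111111 34333333322356666666
[... 1104 characters left out ...]
111123456 222222222222222222222222222222222222334556777754332222223456
231 222222222222222222222222211110122222222221234444331122335667 222222222222222222222222222222222222222333444543332223345666
232 222222222222222222222111111111111222222221122334332235666677 222222222222222222221111111111111122222222222333332334565666
233 222222222222222222211111111111111112222211122233333456667777 222222222222222222211111111111111111222222222233333456566666
234 222222222222222221111111111111111111122212222234335556777777 222222222222222221111111111111101111122222222233335556667766
235 222222222222222211111111111111111111112212222234334667777777 222222222222222211111111111110101111112222222233334566777666
```

jog_arm([
  [0,0,-0.03,0],
  [0,0,-0.06,0],
  [0,0,-0.08,0],
  [0,0,-0.08,0],
])

```text
clock: 34.6
position: [0.4877, 0.041, -0.0228]
eef_rot: [3.14, 0.001, -1.254]
contact_force: [-1.1, 0.7, 0.0]
width: 1.001
```

jog_arm([
  [0,0,-0.01,0],
  [0,0,-0.015,0],
  [0,0,-0.015,0],
])

```text
clock: 34.9
position: [0.4886, 0.0409, -0.0247]
eef_rot: [3.142, 0.0, -1.254]
contact_force: [-0.8, 0.5, -1.2]
width: 1.0
```

Run:
```python
from h import *
s=env.capture("side"); o=env.observe(); p=o['position']; print(p,o['width'],o['contact_force'],o['moment'])
for k in(-.058,-.043): print([proj("side",[p[0]+.31*k,p[1]-.95*k,z])[0].round(1) for z in(0,.02,.04)])
g=lambda i,v:''.join('0123456789'[min(9,int(i[v,u].sum())//77)] for u in range(195,255))
for v in range(222,244): print(v,g(s,v))
```

```text
[ 0.48875531  0.04090797 -0.02460534] 0.9959127053567586 [-0.30540701 -0.50268653  0.33430867] [-0.0942223   0.13754297 -0.02214942]
[array([221.8, 237.4]), array([221.6, 232.8]), array([221.4, 228.1])]
[array([223.2, 234.5]), array([223. , 229.9]), array([222.8, 225.2])]
222 444443323222211100100001000000001001223222122234332111211111
223 444443232222211001001001000001111111344322222234332222222111
224 444332222222221111111000000010112102455444443333333322222211
225 444322222222222221111111100111011112344446764444455432222211
226 443322222222222222221111101000111113443457765444445432222211
227 433222222222222222222222100010112235654457864444333322222111
228 332222222222222222222222100001122356654467764444333211122112
229 322222222222222222222222110010122234544467654444332112211234
230 222222222222222222222222100010122222222345544444332111223456
231 222222222222222222222222111101122222211233222334332112335666
232 222222222222222222222111111111111122211222211233332235666677
233 222222222222222222211111011111111111211222211233333466667777
234 222222222222222221111111111111011111112222211234335556777777
235 222222222222222211111111111111111111112222111234334667777777
236 222222222222222111111111111111111111111222112344335677777777
237 222222222222221111111111101111111101111111224664336777777777
238 333222222233221110111111111110111111111112357764336777777777
239 444443333333211111111111111111111111111113578764336777777777
240 555555555544311111110111111101111111111135787754335777777777
241 555555555555421111111111111111111111111257777654335777777777
242 555555555555411011111011011111111111111256776544334677777777
243 555555555555411111111111101111111111111135555554435677777777
```

Still no desk contact at TCP −0.025, so the offset is real. Closing here.

jog_arm([
  [0,0,0,0],
  [0,0,0,0],
  [0,0,0,0],
  [0,0,0,0],
  [0,0,0,0],
  [0,0,0,0],
  [0,0,0,0],
  [0,0,0,0],
  [0,0,0,0],
  [0,0,0,0],
  [0,0,0,0],
  [0,0,0,0],
], hand=1, squeeze=20)

```text
clock: 36.15
position: [0.4886, 0.0409, -0.0247]
eef_rot: [3.142, 0.0, -1.254]
contact_force: [0.8, 0.2, 0.5]
width: 0.319
```

jog_arm([
  [0,0,0.05,0],
  [0,0,0.15,0],
  [0,0,0.3,0],
  [0,0,0.5,0],
  [0,0,0.7,0],
  [0,0,0.8,0],
  [0,0,0.8,0],
  [0,0,0.8,0],
])

```text
clock: 36.95
position: [0.4885, 0.0409, 0.1354]
eef_rot: [-3.141, -0.0, -1.254]
contact_force: [0.0, 0.8, -1.5]
width: 0.319
```

jog_arm([
  [0,-0.15,0,0],
  [0,-0.3,0,0],
  [0,-0.45,0,0],
  [-0.05,-0.6,0,-0.03],
  [-0.1,-0.75,0,-0.06],
  [-0.15,-0.9,0,-0.09],
  [-0.15,-1,0,-0.113],
  [-0.15,-1,0,-0.113],
])

```text
clock: 37.75
position: [0.457, -0.1606, 0.1332]
eef_rot: [3.138, 0.002, -1.428]
contact_force: [-0.2, 0.6, -0.6]
width: 0.314
```

jog_arm([
  [-0.03,-0.15,0,0],
  [-0.05,-0.3,0,0],
  [-0.08,-0.45,0,0],
  [-0.11,-0.6,0,0],
  [-0.14,-0.75,0,0],
  [-0.155,-0.9,0,0],
  [-0.155,-1,0,0],
  [-0.155,-1,0,0],
])

```text
clock: 38.55
position: [0.427, -0.3597, 0.1336]
eef_rot: [3.14, 0.002, -1.425]
contact_force: [-0.3, 0.1, -0.7]
width: 0.319
```

jog_arm([
  [0,-0.12,0,0],
  [0,-0.22,0,0],
  [0,-0.32,0,0],
  [0,-0.32,-0.1,0],
  [0,-0.32,-0.25,0],
  [0,-0.32,-0.4,0],
  [0,-0.32,-0.55,0],
  [0,-0.32,-0.55,0],
  [0,-0.32,-0.55,0],
])

```text
clock: 39.45
position: [0.4275, -0.421, 0.0244]
eef_rot: [3.14, 0.003, -1.423]
contact_force: [-0.0, -0.9, 0.0]
width: 0.316
```

Run:
```python
from h import *
o=env.observe(); print(o['position'],o['eef_rot'],o['width'],o['contact_force'])
s=env.capture("side");t=env.capture("top"); cv2.imwrite("pics/s19.png",s[:,:,::-1]);cv2.imwrite("pics/t19.png",t[:,:,::-1])
```

```text
[ 0.4275279  -0.42104909  0.02441255] [ 3.14024529e+00  3.01413662e-03 -1.42272555e+00] 0.3160916778580537 [-0.00181782 -0.90341014  0.02243364]
```

jog_arm([
  [0,0,-0.06,0],
  [0,0,-0.12,0],
  [0,0,-0.17,0],
  [0,0,-0.19,0],
  [0,0,-0.205,0],
  [0,0,-0.205,0],
  [0,0,-0.205,0],
])

```text
clock: 40.25
position: [0.4278, -0.4233, -0.0155]
eef_rot: [-3.141, -0.0, -1.424]
contact_force: [-0.6, -0.1, 0.0]
width: 0.316
```

jog_arm([
  [0,0,-0.005,0],
  [0,0,-0.01,0],
  [0,0,-0.01,0],
])

```text
clock: 40.55
position: [0.4277, -0.4231, -0.0176]
eef_rot: [-3.142, -0.0, -1.424]
contact_force: [0.9, 0.6, -0.7]
width: 0.316
```

jog_arm([
  [0,0,-0.005,0],
  [0,0,-0.005,0],
  [0,0,-0.005,0],
  [0,0,-0.005,0],
  [0,0,-0.005,0],
  [0,0,-0.005,0],
], hand=0.42)

```text
clock: 41.15
position: [0.4277, -0.4231, -0.0186]
eef_rot: [-3.142, -0.0, -1.424]
contact_force: [0.7, -0.4, -0.4]
width: 0.575
```

jog_arm([
  [0,0,0.1,0],
  [0,0,0.2,0],
  [0,0,0.35,0],
  [0,0,0.5,0],
  [0,0,0.7,0],
  [-0.1,0,0.9,0],
  [-0.3,0.25,1,0],
  [-0.5,0.5,1,0],
  [-0.6,0.75,1,0],
  [-0.7,1,1,0],
  [-0.7,1,1,0],
  [-0.7,1,1,0],
])

```text
clock: 42.35
position: [0.2864, -0.2199, 0.1811]
eef_rot: [-3.141, 0.0, -1.422]
contact_force: [1.1, -0.5, 0.2]
width: 0.58
```

Run:
```python
from h import *
o=env.observe(); print(o['position'],o['width'])
s=env.capture("side");t=env.capture("top"); cv2.imwrite("pics/s20.png",s[:,:,::-1]);cv2.imwrite("pics/t20.png",t[:,:,::-1])
tube(t,140,215,350,410,.016,90); tube(t,140,180,264,352,.036,110,"pics/t12.png"); tube(t,135,200,235,268)
hsv=cv2.cvtColor(t,cv2.COLOR_RGB2HSV);m=cv2.inRange(hsv,(12,40,130),(35,200,255))
for u in range(264,356,6):
    ys=np.nonzero(m[145:186,u])[0]+145; print(u,(int(ys.min()),int(ys.max())) if len(ys) else None,end=' ')
print()
for v in range(148,212,2): print(v,''.join('0123456789'[min(9,int(t[v,u].sum())//77)] for u in range(345,410)))
```

```text
[ 0.28636    -0.21992373  0.18108715] 0.579813534321061
[372 160   9  17  76] [375.9 168.4] ((466.5122375488281, -419.892822265625), (62.579044342041016, 20.89474868774414), 8.305301666259766) [174. 158. 128.]
[360 176  27  30 444] [373.4 192.3] ((387.78155517578125, -408.0574035644531), (114.88407135009766, 77.14620971679688), 10.656275749206543) [136. 100.  87.]
264 None 270 None 276 (151, 165) 282 (159, 166) 288 (160, 166) 294 (160, 167) 300 (162, 167) 306 (162, 168) 312 (163, 169) 318 (163, 169) 324 (163, 170) 330 (164, 169) 336 (165, 168) 342 (165, 169) 348 (166, 169) 354 None 
148 32222222222222222222222222222222222223333333222222222222223567788
150 32222222222222222222222223333333333333333333322222222222223567788
152 22222222222222233333333333333333222222222223332222222222234567788
154 22222222233333333333322222222223333334444433332222222222234567788
156 22222222233332333333333334333344444444444433333222222222234567888
158 22222222223334444444444444444444444444444443333222222222234667888
160 22222222223444455554444444455555444444444443333322222222235677888
162 2222222222234445
[... 1029 characters left out ...]

192 22222222322322222332222222222356888888875444444444433332222222222
194 22222222222332233322222222222234578888775444444444433333222222222
196 22222222222223322222222222222222344555544444444444443333322222222
198 22222222222222333222232322222222222233444444444444443333222222222
200 11222222222222223233332223222222222222223344444444444433322222222
202 11122222222222222223332222222222222222222234444333322222222222222
204 11122222222222222222233222222222222222222222211111111112222222222
206 11112222222222222222233332222222222222222221111111222222222222222
208 11111112122222222222232322221222222222222222222222222222222211111
210 11111111112222222222222222122222222222222222222222222222111010000
```

Run:
```python
from h import *
T=np.array([.4272,-.4232]); a=np.deg2rad(9.25)-np.pi/2; M=np.array([[np.cos(a),-np.sin(a)],[np.sin(a),np.cos(a)]])
c,k=pt("top",374.8,159.5,.014),pt("top",381.5,195.5,.014); print("ends",c.round(3),k.round(3),"len",np.linalg.norm(c-k).round(3),"mid in tray",(M.T@((c+k)[:2]/2-T)).round(3))
print("exp side",proj("side",c).round(1),proj("side",k).round(1))
s=cv2.imread("pics/s20.png")[:,:,::-1]; s1=cv2.imread("pics/side0.png")[:,:,::-1]
d=np.abs(s.astype(int)-s1).sum(2)
for v in range(150,186): print(v,''.join('0123456789'[min(9,int(s[v,u].sum())//77)] for u in range(285,340)))
t=cv2.imread("pics/t20.png").astype(int); t0=cv2.imread("pics/top0.png")
D=np.abs(t-t0).sum(2)
for n,(u0,u1,v0,v1) in dict(tape=(294,328,186,219),carton=(328,354,216,238),lidjar=(132,145,213,230)).items(): print(n,(D[v0:v1,u0:u1]>110).sum())
print("rake level: head",tri("top",(274.5,152),"side",(0,0))[0][:0])
```

```text
ends [ 0.499 -0.419  0.014] [ 0.365 -0.436  0.014] len 0.135 mid in tray [0.005 0.004]
exp side [[290.3 160.6]] [[322.2 168.4]]
150 2222222222221122334445432122222222222222222211211221111
151 2233333322222212223344322222222222222222222112122211111
152 2333333433233222222233321222222222222222222111122111111
153 3332222223344333322222212222222122222222221112222111111
154 3322222222232333333322222222222222221222221121121111111
155 3222223322222222223333221222222222222222211222221111111
156 3222234433333222222222222222222222222222211121121111111
157 2222344444444323332222222222222222222222111222211111111
158 2223344444444444443222212222222222222222211122211111111
159 2234444554554444444332222212222222222212122222211111111
160 2234456776665544444422222222221222212221111221111111111
161 2344456656665555544321212222222222222221112211111111111
162 2344445545655555555322122222222222222221122121111111111
163 3444444334555566554321222222222222222211121211111111111
164 4444444333344566554222222222122212222211222211111111111
165 4444444444333445543212221222222222222211212211111111111
166 55554444
[... 535 characters left out ...]
3322222222222211212212222222222112211111111111111111
176 3333222222222222222222222222222221121212111111111111111
177 3333222222222222222212222212222221112221111111111111111
178 3333222222222222112221222222222221122221111111111111111
179 3322111112222221111222222222222211111221111111111111111
180 3221111111122221111222222222221211222121111111111111111
181 2211111111112211111122222222222221112111111111111111111
182 1111111111122211111122222222222111222211111111111111111
183 1111111111222211111122222222221112222111111111111111111
184 1111111122222211111122222222222112212111111111111111111
185 1111111122222211111112222222222221211111111111111111111
tape 342
carton 34
lidjar 0
rake level: head []
```

jog_arm([
  [0,0.2,0.3,0],
  [0,0.4,0.6,0],
  [0.2,0.7,0.8,0],
  [0.2,1,0.8,0],
  [0.2,1,0.8,0],
  [0.2,1,0.8,0],
])

```text
clock: 43.05
position: [0.3296, -0.021, 0.344]
eef_rot: [-3.138, -0.001, -1.421]
contact_force: [-0.4, -0.9, 0.2]
width: 0.581
```

Run:
```python
from h import *
t=env.capture("top"); t0=cv2.imread("pics/top0.png")[:,:,::-1]
cen=lambda i:np.argwhere(cv2.inRange(cv2.cvtColor(i,cv2.COLOR_RGB2HSV),(12,40,130),(35,200,255))[186:220,292:330]>0)
a,b=cen(t),cen(t0); print("tape",len(a),a.mean(0),len(b),b.mean(0))
D=np.abs(t.astype(int)-t0).sum(2); print("carton",(D[216:238,328:354]>110).sum())
tube(t,140,215,356,402,.016,90); s=env.capture("side"); s12=cv2.imread("pics/s12.png")[:,:,::-1]
d=np.abs(s.astype(int)-s12).sum(2)[160:222,230:292]>110; print("rake side diff",d.sum())
env.finish_job(); print(env.observe()['clock'])
```

```text
tape 517 [17.12765957 19.3384913 ] 566 [16.13250883 18.50353357]
carton 0
[373 160   8  17  64] [375.9 167.8] ((466.51129150390625, -419.8877258300781), (62.58003616333008, 19.460887908935547), 8.309425354003906) [172. 156. 127.]
[374 179  12  18 147] [378.8 188.6] ((395.3811950683594, -425.66058349609375), (66.41709899902344, 35.97545623779297), 15.45786190032959) [196. 182. 164.]
rake side diff 4
the job is handed in; nothing more can be done
the job is handed in; nothing more can be done
```

I raked the tube out from under the rack, stood the rake back up about 1 cm from its old spot, and laid the tube in the tray. I handed the job in at about 43 s; no verdict is reported.

**Last checks**
- **Tube:** its middle is about 5 mm from the tray's middle on both axes. The cap showed at the place in the side view expected for a tube lying flat, but the crimp end was not clearly visible there.
- **Rake:** it has not shifted since I set it down. The last picture I viewed, taken just after that, showed it standing on foot and head, clear of the rack and tray. I did not measure its level or height.
- **Carton and jar:** no change in the top view.
- **Tape:** its colour mask moved about 1 pixel (roughly 4 mm) and was slightly smaller, with the arm perhaps partly covering it. I took this as unmoved, but it is not an exact match.

**What went wrong on the way**
- **Missed grasps:** my first three tries on the tube failed. The fingertips really sit about 25–30 mm above the reported tool point, so they closed above the tube or on its top.
- **Force:** the third try pushed up to about 16 N, with the tube already well out in front of the rack. After that I lowered the fingers by feel and the grip held.
- **Rake grip:** it was probably shallow for the same reason. The head drooped a little, but the rake held throughout.

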